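# Open the extraction cabinet to its working height

## Robot

A 6-joint arm with a two-finger parallel gripper is mounted at the origin on a cart in front of the work surface, level with it; the furniture and walls round the work are solid. World frame = base frame: x ahead of the robot, y to its left, z up, the work surface at z = 0. Lengths are in m, angles in rad, forces in N, time in s.
With the tool pointing down it reaches from about 0.325 to 0.9 m from the base axis. Payload 6.1 kg.
Tool frame: the origin (TCP) lies at the very end of the fingers, on their centre line; the grasp point (between the pads) lies 19 mm behind it; z points along the fingers, y is the direction in which the jaws open and shut (so a half turn about z gives the same grasp; the last joint's range is limited). The gripper opens to 85 mm and grips with 20 to 120 N. Pads are 22 mm wide; open, the fingers measure 114 mm over their backs; the gripper's body (76 mm by 85 mm) begins 54 mm behind the grasp point. The pads swing forward as they close: fully open they stand 13 mm farther back than shut.
Start: joints at [-1.378, 0.22, 1.526, -0, 1.395, -0.126], TCP at [0.196, -0.594, 0.202] pointing down, gripper open.
Joint ranges: [-2.98, 2.98], [-0.91, 2.08], [0.09, 2.57], [-1.24, 4.39], [0.2, 2.65], [-2.68, 2.68]. Speed limits (rad/s): [2.57, 2.57, 3.01, 3.14, 3.14, 3.14].

## Interface

Orientations are given as a rotation vector (axis times angle).
In Python, from rig import env gives the robot as it stands.
- The arm moves only by the tool play_rows, never from a script. Its argument "series" is a list of rows, each an object of numbers: "ax", "ay", "az": the turn, a rotation vector about the tool's x, y, z in degrees; "x", "y", "z": the shift along the tool's x, y, z in mm; "jaw": the finger opening in mm, from 0 to 85.4. A call has 1 to 20 rows; each row is the pose to reach, as a shift and turn from the pose commanded when the call began, along the tool's axes at that moment; what a row does not reach only later rows make up. A row lasts 1/12 s, in which the tool goes at most 41.7 mm and 7.16 degrees, less where a joint would pass 70% of its speed; a pose out of reach is approached as far as the arm can. A call with a gripper value outside its range is refused whole. The fingers move at their own pace and stop on an object; "force" is the grip in N (left out, the last holds). Time passes only in rows, so rows that repeat a pose let the fingers close. It gives the time, the measured TCP pose, the force and the opening at its end, in the units of the state.
- env.read_state(): the state, without advancing time (a new reading comes with each control period).
- env.get_image(name): name is "scene" or "top"; returns (picture, depth): 480x640x3 uint8, red, green, blue; 480x640 float32, m along the optical axis (not along the pixel's ray), 0 where there is no reading.
- env.get_calibration(name): a dict with "mtx" (3x3 intrinsics, pixels), "eye" and "rotation" of the camera in the world. Camera axes: x right, y down, z forward; pixel columns grow to the right and rows downward; lengths in m; the calibration is good to about 2 mm. A picture is of the moment at which its call begins. get_calibration takes no time and is no camera call.
- env.finish_job(): hands the job in, once; it reports no verdict.
The state is a dict: "clock": time; "q": joint angles; "joint_velocities": joint speeds; "joint_torque": joint torques, N m; "tcp_pos": TCP position; "ee_rot": TCP orientation; "contact_force": force on the tool from outside, world axes, zero at the start; "moment": the same for the moment, N m; "opening": finger opening in m.
Only numpy, scipy, OpenCV 4.12 (cv2) and the standard library are available. Lean on these libraries where they do the work, as an engineer would, in place of code of your own. Each camera call takes 0.05 s, during which the arm holds its last target.

## Task

Get the extraction cabinet ready for washing up: first press the green fan button fully down and let it go, then push the counterweighted glass sash up with the fingertips from beneath its blue lip until the underside of the lip is level with the upper edge of the orange marker on the left post. Only push: never pinch the lip between the fingers, and leave the ink tin, the solvent can and the ink jar standing where they are. The sash stays where you leave it; finish clear of everything.

Things in the scene. Friction and masses are not known exactly. Their poses are not given: they have to be found in the camera images.
- cabinet: Fixed white and grey bench-top cabinet, 300 mm wide, 310 mm tall (pulleys and duct stub to 345 mm), 130 mm deep behind its front. Origin at worktop level in the middle of its front; its x axis points into the cabinet (away from the robot, with some yaw), y to its left, z up. Its two aluminium guide posts stand 142 mm either side of the middle and reach 18 mm in front of the origin. Below the sash is a fixed apron 80 mm tall.
- sash (a joint): Height of the sliding glass sash above its shut place, m, 0 to 0.13 (end stop), growing upwards. The lip's underside is 90 mm above the worktop at 0. The sash is balanced by hidden counterweights, needs about 4 N to slide either way and stays where it is left.
- lip_edge (a point): Middle of the lower front edge of the sash's lip; moves with the sash. The lip is a blue horizontal plate, 200 mm wide, 8 mm thick, projecting about 48 mm from the sash towards the robot, free from below; its underside is at this point's height. Above it a sloping aluminium strip rises from near the lip's front edge back to the sash, to about 46 mm above the underside. Axes as the cabinet's.
- mark_edge (a point): Middle of the upper front edge of the orange marker (34 mm wide, 12 mm tall) on the front of the left guide post: the height that the lip's underside must reach. Fixed; stands 27 mm nearer to the cabinet than the lip's front edge and 142 mm left of its middle. Axes as the cabinet's.
- fan (a joint): Travel of the green fan button, m: 0 up, 0.006 fully down. A spring brings it back; about 5 N presses it fully down.
- fan_top (a point): Centre of the top of the green button, 32 mm across, which is pressed straight down. It is 62 mm above the worktop, in a black collar 48 mm across on top of a fixed grey switch box 90x70x40 mm.
- tin_mid (a point): Centre of the paint-splashed ink tin, 71 mm across and 53 mm tall, loose, half-way up (27 mm).
- can_mid (a point): Centre of the red oblong solvent can with black cap that stands left of the cabinet, 40x66x144 mm, loose, half-way up (72 mm).
- jar_mid (a point): Centre of the glass jar of purple-grey ink, 66 mm across and 82 mm tall, loose, half-way up (41 mm).
Mind the look-alikes: they are no part of the job. Leave any red look-alike of the part that bears fan alone.

How it is judged:
On the way, in this order (a step that is already met when the one before it is completed fails the run):
1. the green fan button is pressed down (value of joint fan above 0.0042 m), for 0.05 s.
2. the button is let go (value of joint fan below 0.002 m), for 0.05 s.
3. the fingers push the lip up close to the marker (contact force between the fingers and sash_lip above 0.5 N and z of lip_edge in the frame of mark_edge between -0.025 and 0.008 m), for 0.05 s.
At the end, for the whole second after the job is handed in: The sash rests with the lip's underside within 8 mm of the height of the orange marker's upper edge, the fan button is up again, and the tin, can and jar are within 20 mm of where they stood (z of lip_edge in the frame of mark_edge between -0.008 and 0.008 m and velocity of joint sash between -0.01 and 0.01 m/s and value of joint fan below 0.002 m and distance of each of tin_mid, can_mid, jar_mid from where it was at the start of the episode below 0.02 m); the robot touches nothing.
It fails at once if the lip is pinched: fingers press on its underside and on the sloping strip above it at once (contact force between the fingers and sash_lip above 1.5 N and contact force between the fingers and sash_strip above 1.5 N).
It fails at once if the tin, the can or the jar is pushed away, lifted or knocked over (distance of any of tin_mid, can_mid, jar_mid from where it was at the start of the episode above 0.02 m).
It also fails if it takes over 64 s, if anything falls off the work surface, if the arm or the gripper's body presses on something with over 40 N, if the wrist force passes 120 N, or if a joint passes its speed limit or range.

## Working session

There is one attempt and no reset: what is moved stays moved. The work goes in short steps, Python scripts to look and compute and a tool call to move; the robot and the scene stay as the last step left them, time stands still between calls to the robot, and variables do not carry over. Pictures are saved under pics/ and viewed, and the job is handed in when it is done.

Besides the shell and the picture viewer there is one more tool, called by a JSON object that holds its "method" and its "body". play_rows: Moves the arm, as the interface text tells. Its arguments: {"type":"object","properties":{"series":{"type":"array","items":{"type":"object","properties":{"ax":{"type":"number"},"ay":{"type":"number"},"az":{"type":"number"},"x":{"type":"number"},"y":{"type":"number"},"z":{"type":"number"},"jaw":{"type":"number"}}}},"force":{"type":"number"}},"required":["series"]}

```bash
ls; mkdir -p pics
python3 - <<'E'
from rig import env
import cv2,numpy as np
print(env.read_state())
for n in ("scene","top"):
    p,d=env.get_image(n); cv2.imwrite(f"pics/{n}0.png",p[...,::-1]); np.savez(f"{n}0.npz",p=p,d=d)
    print(n,env.get_calibration(n))
E
```

```text
pics
{'clock': 0.0, 'q': array([-1.37808236e+00,  2.21228262e-01,  1.52764136e+00, -2.55205125e-05,
        1.39466978e+00, -1.26128415e-01]), 'joint_velocities': array([-0.00072688, -0.00079803, -0.00094228, -0.00096055, -0.0004137 ,
       -0.00181629]), 'joint_torque': array([ 5.19694422e-04, -4.96897137e+01, -3.89394379e+01, -1.97228719e-04,
        1.09011951e-02,  1.27500186e-05]), 'tcp_pos': array([ 0.19575924, -0.59284939,  0.20098195]), 'ee_rot': array([-3.09983386e+00, -4.98415897e-01,  1.41140150e-04]), 'contact_force': array([ 0.92543182, -0.06454059, -0.52168988]), 'moment': array([-0.02510126, -0.03577762, -0.02093446]), 'opening': 0.08521477261546502}
scene {'mtx': array([[439.98566604,   0.        , 319.57990829],
       [  0.        , 439.98566604, 239.15200885],
       [  0.        ,   0.        ,   1.        ]]), 'eye': array([0.09879238, 0.63267107, 0.93656154]), 'rotation': array([-0.89006551,  2.57118702, -0.99714403])}
top {'mtx': array([[477.55291795,   0.        , 318.82398328],
       [  0.        , 477.55291795, 240.43064827],
       [  0.        ,   0.        ,   1.        ]]), 'eye': array([0.47117324, 0.0729482 , 1.31285697]), 'rotation': array([-2.19304422,  2.21145342, -0.08460855])}
```

View pics/scene0.png

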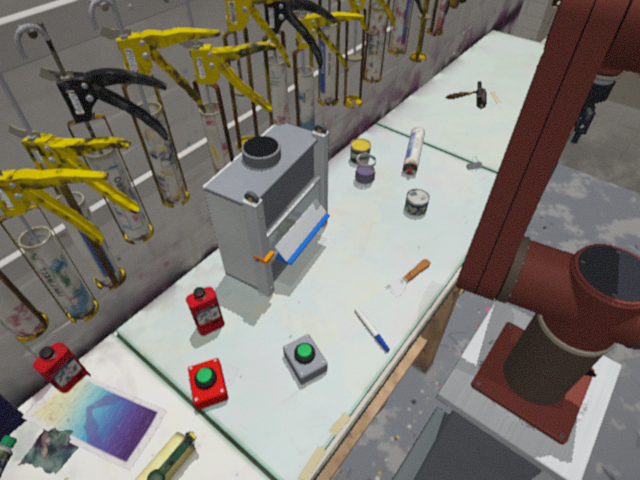

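View pics/top0.png

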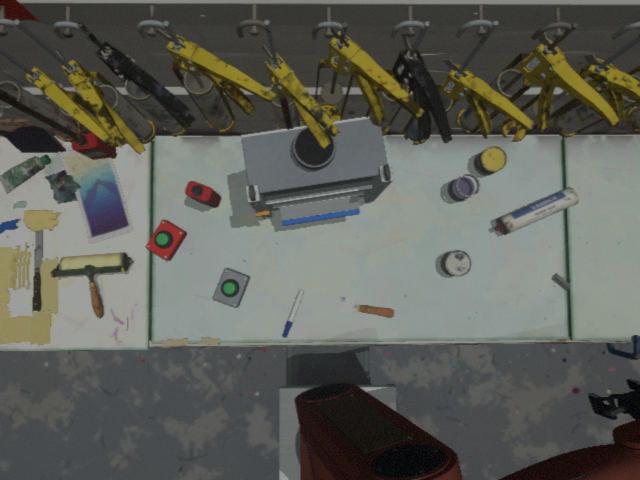

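The grey switch box with the right green button is at top (230,288) and scene (304,351). The red look-alike is at top (163,240). The blue lip is at top (320,216) and scene (308,238), and the orange marker at top (263,214) and scene (263,256). Next I measure them.

```bash
cat > h.py <<'E'
import cv2,numpy as np
from scipy.spatial.transform import Rotation as R
from rig import env
C={n:env.get_calibration(n) for n in("scene","top")}
def ray(n,uv):
    c=C[n]; uv=np.atleast_2d(uv).astype(float)
    d=np.c_[uv,np.ones(len(uv))]@np.linalg.inv(c["mtx"]).T
    return c["eye"],d@R.from_rotvec(c["rotation"]).as_matrix().T
def plane(n,uv,z):
    e,d=ray(n,uv); return e+d*((z-e[2])/d[:,2])[:,None]
def depth(n,uv,D):
    e,d=ray(n,uv); uv=np.atleast_2d(uv).astype(int); return e+d*D[uv[:,1],uv[:,0]][:,None]
def tri(a,b):
    e1,d1=ray("scene",a);e2,d2=ray("top",b)
    A=np.c_[d1[0],-d2[0]];t=np.linalg.lstsq(A,e2-e1,rcond=None)[0]
    p,q=e1+t[0]*d1[0],e2+t[1]*d2[0]; return (p+q)/2,np.linalg.norm(p-q)
def comps(p,lo,hi,minA=15):
    m=cv2.inRange(cv2.cvtColor(p,cv2.COLOR_RGB2HSV),lo,hi)
    n,L,s,c=cv2.connectedComponentsWithStats(m)
    return [(s[i],c[i],np.argwhere(L==i)[:,::-1]) for i in range(1,n) if s[i][4]>=minA]
E
python3 - <<'E'
from h import *
np.set_printoptions(precision=4,suppress=True)
for n in("scene","top"):
    z=np.load(n+"0.npz");p,D=z["p"],z["d"]
    print(n)
    for nm,lo,hi,mn in(("green",(55,120,60),(85,255,255),60),("blue",(100,150,80),(120,255,255),80),("orange",(8,200,150),(18,255,255),25)):
        for s,c,px in comps(p,lo,hi,mn):
            P=depth(n,px,D)
            print(nm,s,c.round(1),"depth med",np.median(P,0),"lo",np.percentile(P,3,axis=0),"hi",np.percentile(P,97,axis=0), "plane.062",plane(n,c,.062)[0] if nm=="green" else "")
E
python3 - <<'E'
import cv2
a=cv2.imread('pics/scene0.png')[110:310,190:350];cv2.imwrite('pics/s0z.png',cv2.resize(a,None,fx=3.5,fy=3,interpolation=2)[:600])
a=cv2.imread('pics/top0.png')[110:250,230:400];cv2.imwrite('pics/t0z.png',cv2.resize(a,None,fx=4,fy=4,interpolation=2))
E
```

```text
scene
green [297 344  15  15 183] [304.  350.6] depth med [0.4217 0.2871 0.061 ] lo [0.4084 0.2695 0.0518] hi [0.4387 0.301  0.0645] plane.062 [0.4216 0.2874 0.062 ]
green [196 368  17  16 206] [204.1 375.4] depth med [0.5507 0.4619 0.0614] lo [0.5375 0.4444 0.0515] hi [0.5666 0.4761 0.0653] plane.062 [0.5502 0.4616 0.062 ]
green [  0 435  16  12 124] [  7.6 440.7] depth med [0.7685 0.7881 0.0295] lo [0.7601 0.7795 0.0078] hi [0.799  0.797  0.0337] plane.062 [0.7453 0.7822 0.062 ]
blue [276 214  53  50 307] [304.4 241.4] depth med [0.6026 0.0689 0.1022] lo [ 0.5868 -0.0394  0.0994] hi [0.6217 0.1477 0.1053] plane.062 
top
green [156 233  12  12 109] [161.8 238.8] depth med [0.5493 0.4574 0.0601] lo [0.5362 0.444  0.0561] hi [0.5624 0.4707 0.0653] plane.062 [0.5496 0.4572 0.062 ]
green [224 283  11  11 104] [228.9 287.9] depth med [0.4202 0.2821 0.0613] lo [0.4072 0.2695 0.0564] hi [0.4331 0.2949 0.0659] plane.062 [0.4205 0.2826 0.062 ]
blue [283 210  76  15 287] [319.8 217. ] depth med [0.5996 0.0449 0.1023] lo [ 0.5848 -0.0446  0.0981] hi [0.6145 0.1339 0.1065] plane.062 
blue [  0 220  17  12 103] [  7.3 225.5] depth med [0.5921 0.8908 0.0019] lo [ 0.5808  0.8735 -0.0032] hi [0.6052 0.913  0.0083] plane.062
```

View pics/s0z.png

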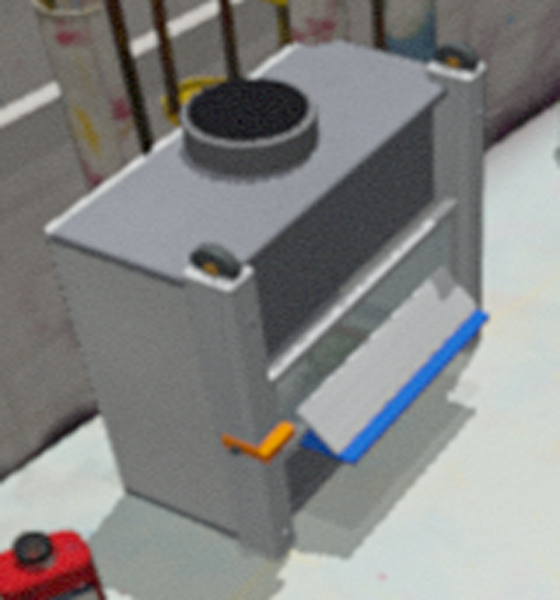

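View pics/t0z.png

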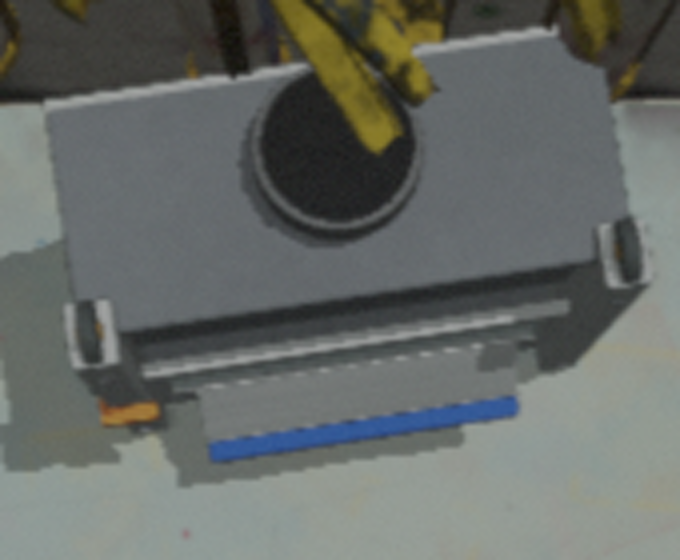

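Run:
```python
from h import *
np.set_printoptions(precision=4,suppress=True,linewidth=150)
B={}
for n,box in(("scene",(245,245,285,270)),("top",(250,200,275,225))):
    z=np.load(n+"0.npz");p,D=z["p"],z["d"]
    for s,c,px in comps(p,(5,110,90),(24,255,255),8):
        if box[0]<c[0]<box[2] and box[1]<c[1]<box[3]:
            P=depth(n,px,D); print(n,s,c)
            for q,w in zip(px,P): print(q,w,end=' ; ')
            print()
    s,c,px=[k for k in comps(p,(100,150,80),(120,255,255),80) if 100<k[1][0]<500][0]
    P=depth(n,px,D)
    q=cv2.minAreaRect(px.astype(np.float32)); bx=cv2.boxPoints(q); print("lip box",bx)
    # front lower edge per column
    if n=="top":
        top=[];
    cols=np.unique(px[:,0]); bot=np.array([[u,px[px[:,0]==u][:,1].max()+.5] for u in cols]); up=np.array([[u,px[px[:,0]==u][:,1].min()-.5] for u in cols])
    B[n]=(bot,up)
    Lf=plane(n,bot,0.092); sel=slice(6,-6)
    k=np.polyfit(Lf[sel,1],Lf[sel,0],1); print("lower edge @.092: x=",k,"y range",Lf[:,1].min(),Lf[:,1].max(),"yaw",np.degrees(np.arctan(k[0])))
```

```text
scene [253 250  21  15 119] [264.8824 257.2605]
[271 250] [0.6279 0.1601 0.1361] ; [269 251] [0.6235 0.1707 0.1452] ; [270 251] [0.6132 0.1767 0.158 ] ; [271 251] [0.6127 0.174  0.1559] ; [272 251] [0.6295 0.1558 0.1275] ; [269 252] [0.6134 0.18   0.1573] ; [270 252] [0.6104 0.1796 0.159 ] ; [271 252] [0.6102 0.1767 0.1565] ; [272 252] [0.6081 0.1755 0.1569] ; [273 252] [0.606  0.1742 0.1572] ; [268 253] [0.6149 0.1821 0.1545] ; [269 253] [0.6119 0.1817 0.1562] ; [270 253] [0.609  0.1812 0.1579] ; [271 253] [0.6084 0.1787 0.156 ] ; [272 253] [0.6071 0.1768 0.1552] ; [273 253] [0.6035 0.1769 0.1579] ; [267 254] [0.6139 0.1865 0.1557] ; [268 254] [0.6099 0.187  0.159 ] ; [269 254] [0.6112 0.1828 0.1542] ; [270 254] [0.607  0.1835 0.1578] ; [271 254] [0.6056 0.1816 0.1571] ; [272 254] [0.6035 0.1804 0.1575] ; [273 254] [0.6039 0.1769 0.154 ] ; [253 255] [0.6393 0.2076 0.1532] ; [254 255] [0.6329 0.2098 0.1598] ; [255 255] [0.6351 0.2051 0.1539] ; [266 255] [0.6128 0.191  0.157 ] ; [267 255] [0.61   0.1903 0.1584] ; [268 255] [0.61   0.1873 0.1556] ; [269 255] [0.6081 0.1859 0.1557] ; [2
[... 5035 characters left out ...]
64] ; [263 214] [0.6021 0.1844 0.1568] ; [264 214] [0.6017 0.1817 0.16  ] ; [265 214] [0.6021 0.1796 0.1568] ; [266 214] [0.6024 0.1774 0.1538] ; [267 214] [0.6024 0.175  0.1537] ; [268 214] [0.6022 0.1725 0.1549] ; [256 215] [0.5998 0.2014 0.1568] ; [257 215] [0.5996 0.1988 0.1581] ; [258 215] [0.5999 0.1967 0.1556] ; [259 215] [0.6001 0.1944 0.1537] ; [260 215] [0.5996 0.1916 0.1576] ; [261 215] [0.6003 0.1899 0.1509] ; [262 215] [0.6    0.1871 0.1537] ; [263 215] [0.5999 0.1847 0.1544] ; 
lip box [[282.6647 220.8208]
 [357.734  209.2717]
 [358.3121 213.0289]
 [283.2428 224.578 ]]
lower edge @.092: x= [-0.1508  0.6025] y range -0.05333577143254398 0.13958382676730713 yaw -8.576453666918752
```

```bash
cat >> h.py <<'E'
np.set_printoptions(precision=4,suppress=True,linewidth=150)
import json
def log():
    s=env.read_state()
    json.dump([list(map(float,s["q"])),list(map(float,s["tcp_pos"])),list(map(float,s["ee_rot"]))],open("log.jsonl","a")); open("log.jsonl","a").write("\n")
    print("t",s["clock"],"q",s["q"],"tcp",s["tcp_pos"],"rot",s["ee_rot"],"F",s["contact_force"],"op",s["opening"]); return s
def rel(s,ps,Rm=None):
    R0=R.from_rotvec(s["ee_rot"])
    for p in np.atleast_2d(ps): print("shift mm",(R0.inv().apply(p-s["tcp_pos"])*1e3).round(1))
    if Rm is not None: print("turn deg",np.degrees((R0.inv()*Rm).as_rotvec()).round(2))
E
python3 - <<'E'
from h import *
s=log(); print(R.from_rotvec(s["ee_rot"]).as_matrix())
rel(s,[[.48,-.25,.22],[.46,.15,.2],[.421,.285,.12]])
E
```

```text
t 0.1 q [-1.3781  0.2211  1.5275 -0.      1.3947 -0.1261] tcp [ 0.1958 -0.5929  0.2011] rot [-3.1    -0.4983  0.0001] F [1.5274 0.1581 0.1305] op 0.08556943771719132
[[ 0.9496  0.3134 -0.0003]
 [ 0.3134 -0.9496  0.0018]
 [ 0.0002 -0.0018 -1.    ]]
shift mm [ 377.4 -236.6  -18.4]
shift mm [ 483.8 -622.7    2.3]
shift mm [ 489.  -762.9   82.6]
```

{"method": "play_rows", "body": {"series": [{"x": 377, "y": -237, "z": -18, "jaw": 0}, {"x": 377, "y": -237, "z": -18, "jaw": 0}, {"x": 377, "y": -237, "z": -18, "jaw": 0}, {"x": 377, "y": -237, "z": -18, "jaw": 0}, {"x": 377, "y": -237, "z": -18, "jaw": 0}, {"x": 377, "y": -237, "z": -18, "jaw": 0}, {"x": 377, "y": -237, "z": -18, "jaw": 0}, {"x": 377, "y": -237, "z": -18, "jaw": 0}, {"x": 377, "y": -237, "z": -18, "jaw": 0}, {"x": 377, "y": -237, "z": -18, "jaw": 0}, {"x": 377, "y": -237, "z": -18, "jaw": 0}, {"x": 484, "y": -623, "z": 2, "jaw": 0}, {"x": 484, "y": -623, "z": 2, "jaw": 0}, {"x": 484, "y": -623, "z": 2, "jaw": 0}, {"x": 484, "y": -623, "z": 2, "jaw": 0}, {"x": 484, "y": -623, "z": 2, "jaw": 0}, {"x": 484, "y": -623, "z": 2, "jaw": 0}, {"x": 484, "y": -623, "z": 2, "jaw": 0}, {"x": 484, "y": -623, "z": 2, "jaw": 0}, {"x": 484, "y": -623, "z": 2, "jaw": 0}]}}

```text
schema error: expected keys ax, ay, az, x, y, z, jaw
```

Run:
```python
from h import *
s=log()
rel(s,[[.421,.285,.10],[.421,.285,.066]])
```

```text
t 0.1 q [-1.3781  0.2211  1.5275 -0.      1.3947 -0.1261] tcp [ 0.1958 -0.5929  0.2011] rot [-3.1    -0.4983  0.0001] F [1.5274 0.1581 0.1305] op 0.08556943771719132
shift mm [ 489.  -762.9  102.6]
shift mm [ 489.  -762.9  136.6]
```

All keys are required in every row.

{"method": "play_rows", "body": {"series": [{"ax": 0, "ay": 0, "az": 0, "x": 377, "y": -237, "z": -18, "jaw": 0}, {"ax": 0, "ay": 0, "az": 0, "x": 377, "y": -237, "z": -18, "jaw": 0}, {"ax": 0, "ay": 0, "az": 0, "x": 377, "y": -237, "z": -18, "jaw": 0}, {"ax": 0, "ay": 0, "az": 0, "x": 377, "y": -237, "z": -18, "jaw": 0}, {"ax": 0, "ay": 0, "az": 0, "x": 377, "y": -237, "z": -18, "jaw": 0}, {"ax": 0, "ay": 0, "az": 0, "x": 377, "y": -237, "z": -18, "jaw": 0}, {"ax": 0, "ay": 0, "az": 0, "x": 377, "y": -237, "z": -18, "jaw": 0}, {"ax": 0, "ay": 0, "az": 0, "x": 377, "y": -237, "z": -18, "jaw": 0}, {"ax": 0, "ay": 0, "az": 0, "x": 377, "y": -237, "z": -18, "jaw": 0}, {"ax": 0, "ay": 0, "az": 0, "x": 377, "y": -237, "z": -18, "jaw": 0}, {"ax": 0, "ay": 0, "az": 0, "x": 377, "y": -237, "z": -18, "jaw": 0}]}}

```text
clock: 1.02
tcp_pos: [0.4811, -0.2471, 0.22]
ee_rot: [-3.1, -0.501, -0.001]
contact_force: [-0.3, -0.5, 0.4]
opening: 0.0001
```

Run:
```python
from h import *
s=log()
rel(s,[[.46,.15,.2],[.421,.285,.10],[.421,.285,.066]])
```

```text
t 1.0167 q [-0.621   0.0073  1.7246  0.001   1.41    0.6292] tcp [ 0.4811 -0.2471  0.22  ] rot [-3.1005 -0.501  -0.0008] F [-0.3249 -0.5267  0.4206] op 0.00013006489327751976
shift mm [ 105.  -383.6   20.4]
shift mm [ 110.4 -523.9  120.5]
shift mm [ 110.4 -523.9  154.5]
```

{"method": "play_rows", "body": {"series": [{"ax": 0, "ay": 0, "az": 0, "x": 105, "y": -384, "z": 20, "jaw": 0}, {"ax": 0, "ay": 0, "az": 0, "x": 105, "y": -384, "z": 20, "jaw": 0}, {"ax": 0, "ay": 0, "az": 0, "x": 105, "y": -384, "z": 20, "jaw": 0}, {"ax": 0, "ay": 0, "az": 0, "x": 105, "y": -384, "z": 20, "jaw": 0}, {"ax": 0, "ay": 0, "az": 0, "x": 105, "y": -384, "z": 20, "jaw": 0}, {"ax": 0, "ay": 0, "az": 0, "x": 105, "y": -384, "z": 20, "jaw": 0}, {"ax": 0, "ay": 0, "az": 0, "x": 105, "y": -384, "z": 20, "jaw": 0}, {"ax": 0, "ay": 0, "az": 0, "x": 105, "y": -384, "z": 20, "jaw": 0}, {"ax": 0, "ay": 0, "az": 0, "x": 105, "y": -384, "z": 20, "jaw": 0}, {"ax": 0, "ay": 0, "az": 0, "x": 105, "y": -384, "z": 20, "jaw": 0}, {"ax": 0, "ay": 0, "az": 0, "x": 110, "y": -524, "z": 120, "jaw": 0}, {"ax": 0, "ay": 0, "az": 0, "x": 110, "y": -524, "z": 120, "jaw": 0}, {"ax": 0, "ay": 0, "az": 0, "x": 110, "y": -524, "z": 120, "jaw": 0}, {"ax": 0, "ay": 0, "az": 0, "x": 110, "y": -524, "z": 120, "jaw": 0}, {"ax": 0, "ay": 0, "az": 0, "x": 110, "y": -524, "z": 120, "jaw": 0}, {"ax": 0, "ay": 0, "az": 0, "x": 110, "y": -524, "z": 120, "jaw": 0}]}}

```text
clock: 2.35
tcp_pos: [0.4169, 0.2826, 0.0974]
ee_rot: [3.099, 0.504, -0.008]
contact_force: [-0.4, -0.3, 0.2]
opening: -0.0004
```

Run:
```python
from h import *
s=log()
rel(s,[[.421,.285,.10],[.421,.285,.065]])
p,d=env.get_image("scene"); cv2.imwrite("pics/fan1.png",cv2.resize(p[270:430,200:440,::-1],None,fx=3,fy=3))
```

```text
t 2.35 q [0.4388 0.0378 1.9337 0.0001 1.1755 1.6871] tcp [0.4169 0.2826 0.0974] rot [ 3.0995  0.5041 -0.0081] F [-0.3534 -0.2957  0.184 ] op -0.0004109902355086307
shift mm [ 4.6 -1.  -2.6]
shift mm [ 4.8 -1.  32.4]
```

View pics/fan1.png

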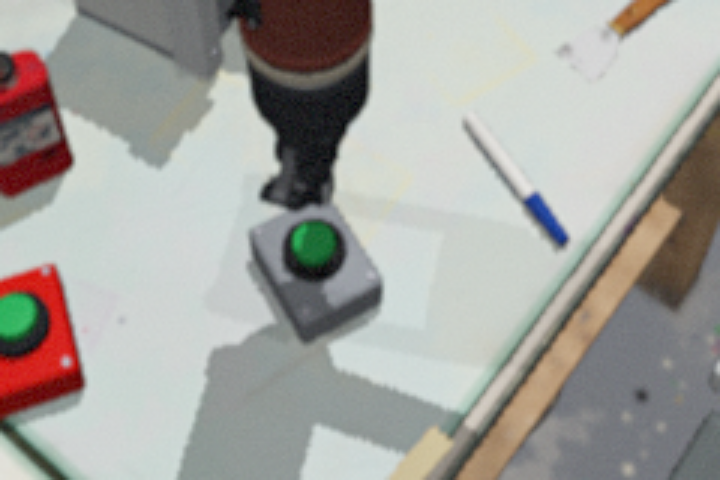

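{"method": "play_rows", "body": {"series": [{"ax": 0, "ay": 0, "az": 0, "x": 4, "y": -1, "z": 30, "jaw": 0}, {"ax": 0, "ay": 0, "az": 0, "x": 4, "y": -1, "z": 35, "jaw": 0}, {"ax": 0, "ay": 0, "az": 0, "x": 4, "y": -1, "z": 38, "jaw": 0}, {"ax": 0, "ay": 0, "az": 0, "x": 4, "y": -1, "z": 40, "jaw": 0}, {"ax": 0, "ay": 0, "az": 0, "x": 4, "y": -1, "z": 40, "jaw": 0}]}}

```text
clock: 2.82
tcp_pos: [0.4241, 0.2835, 0.061]
ee_rot: [-3.102, -0.497, -0.001]
contact_force: [0.8, -0.1, -0.9]
opening: -0.0003
```

Run:
```python
from h import *
s=log()
```

```text
t 2.8167 q [ 0.4346  0.0981  1.9468 -0.0001  1.0958  1.6879] tcp [0.4241 0.2835 0.061 ] rot [-3.1019 -0.4967 -0.0015] F [ 0.8442 -0.1102 -0.8999] op -0.000273465424680349
```

{"method": "play_rows", "body": {"series": [{"ax": 0, "ay": 0, "az": 0, "x": -2, "y": 0, "z": 3, "jaw": 0}, {"ax": 0, "ay": 0, "az": 0, "x": -2, "y": 0, "z": 5, "jaw": 0}, {"ax": 0, "ay": 0, "az": 0, "x": -2, "y": 0, "z": 5, "jaw": 0}, {"ax": 0, "ay": 0, "az": 0, "x": -2, "y": 0, "z": 5, "jaw": 0}]}}

```text
clock: 3.15
tcp_pos: [0.4215, 0.2834, 0.0554]
ee_rot: [-3.102, -0.499, -0.0]
contact_force: [-0.0, -0.7, 0.9]
opening: 0.0
```

Run:
```python
from h import *
s=log()
```

```text
t 3.15 q [ 0.4365  0.1018  1.9549 -0.      1.0846  1.6885] tcp [0.4215 0.2834 0.0554] rot [-3.1017 -0.4986 -0.0005] F [-0.0429 -0.7119  0.8622] op 1.2595194781586111e-05
```

{"method": "play_rows", "body": {"series": [{"ax": 0, "ay": 0, "az": 0, "x": 0, "y": 0, "z": 3, "jaw": 0}, {"ax": 0, "ay": 0, "az": 0, "x": 0, "y": 0, "z": 3, "jaw": 0}, {"ax": 0, "ay": 0, "az": 0, "x": 0, "y": 0, "z": 3, "jaw": 0}]}}

```text
clock: 3.4
tcp_pos: [0.4212, 0.2833, 0.0519]
ee_rot: [3.102, 0.499, -0.001]
contact_force: [-0.1, 0.6, 0.0]
opening: 0.0003
```

Run:
```python
from h import *
s=log()
for n in("scene","top"):
    p,d=env.get_image(n); np.savez(n+"1.npz",p=p,d=d)
    uv=(304,345) if n=="scene" else (229,288)
    u,v=uv; cv2.imwrite(f"pics/fan2{n}.png",cv2.resize(p[v-50:v+40,u-60:u+60,::-1],None,fx=5,fy=5))
```

```text
t 3.4 q [ 0.4367  0.1071  1.9566 -0.      1.0783  1.6886] tcp [0.4212 0.2833 0.0519] rot [ 3.1016  0.4987 -0.0006] F [-0.1078  0.6062  0.0068] op 0.000263122773852822
```

View pics/fan2scene.png

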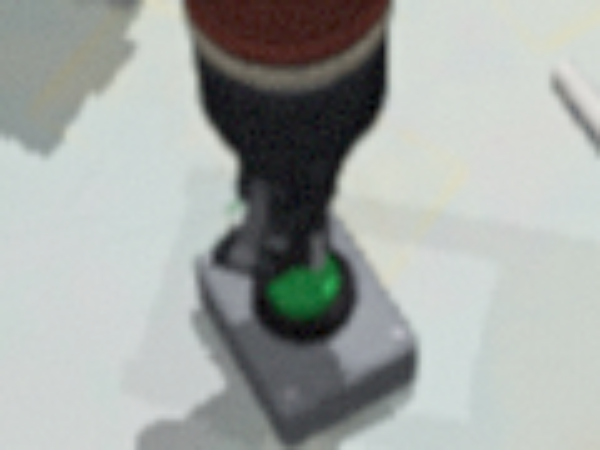

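View pics/fan2top.png

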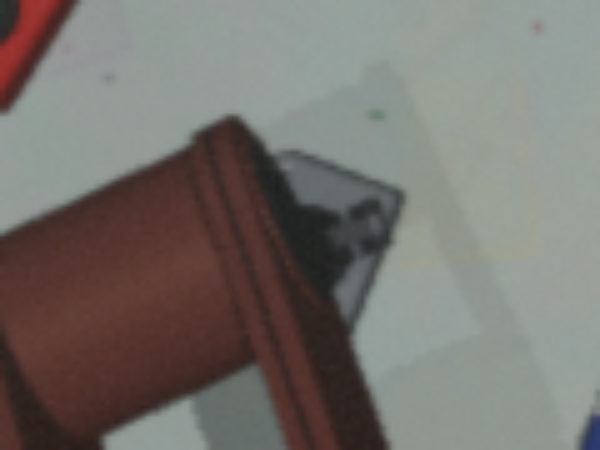

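Run:
```python
from h import *
for f in("scene0","scene1"):
    z=np.load(f+".npz");p,D=z["p"],z["d"]
    for s,c,px in comps(p,(55,120,60),(85,255,255),30):
        if 280<c[0]<330: 
            P=depth("scene",px,D); b=px[px[:,1]>=350]; print(f,s,c,np.median(P,0), "z by row",[(v,round(float(np.median(P[px[:,1]==v][:,2])),4)) for v in np.unique(px[:,1])])
z=np.load("scene1.npz");D=z["d"]
P0=np.argwhere(np.ones((40,40)))[:,::-1]+[284,325]
P=depth("scene",P0,D); m=(np.abs(P[:,0]-.421)<.02)&(np.abs(P[:,1]-.284)<.03)&(P[:,2]>.03)&(P[:,2]<.13)
V=z["p"][P0[:,1],P0[:,0]].max(1)
k=m&(V<90)
for a,b,v in zip(P0[k],P[k],V[k]): print(a,b,v,end=";")
```

```text
scene0 [297 344  15  15 183] [304.0273 350.5628] [0.4217 0.2871 0.061 ] z by row [(np.int64(344), 0.0565), (np.int64(345), 0.0608), (np.int64(346), 0.0613), (np.int64(347), 0.0615), (np.int64(348), 0.0621), (np.int64(349), 0.0611), (np.int64(350), 0.0621), (np.int64(351), 0.0614), (np.int64(352), 0.0615), (np.int64(353), 0.0607), (np.int64(354), 0.0629), (np.int64(355), 0.0599), (np.int64(356), 0.0597), (np.int64(357), 0.0568), (np.int64(358), 0.053)]
scene1 [297 347  15  12 118] [304.6525 352.6695] [0.4163 0.2918 0.0615] z by row [(np.int64(347), 0.0617), (np.int64(348), 0.0626), (np.int64(349), 0.0626), (np.int64(350), 0.0614), (np.int64(351), 0.0618), (np.int64(352), 0.063), (np.int64(353), 0.0621), (np.int64(354), 0.0617), (np.int64(355), 0.0611), (np.int64(356), 0.0604), (np.int64(357), 0.0569), (np.int64(358), 0.0522)]
[309 337] [0.4116 0.2802 0.1209] 84;[309 338] [0.4127 0.2791 0.1141] 72;[308 339] [0.4082 0.2874 0.1263] 34;[309 339] [0.4122 0.2798 0.1115] 73;[307 340] [0.4072 0.2919 0.1295] 32;[308 340] [0.406  0.2901 0.1283] 41;[309 340] [0.412  0.2802 0.1081] 73;[305 341] [
[... 6451 characters left out ...]
3028 0.051 ] 27;[306 362] [0.4037 0.3027 0.0542] 22;[307 362] [0.4033 0.2999 0.0505] 31;[308 362] [0.4023 0.2978 0.0483] 38;[309 362] [0.4014 0.2955 0.046 ] 58;[299 363] [0.4204 0.3075 0.0367] 85;[300 363] [0.4161 0.3087 0.0438] 78;[301 363] [0.4141 0.3077 0.0445] 69;[302 363] [0.4126 0.3061 0.044 ] 62;[303 363] [0.4104 0.3053 0.0455] 48;[304 363] [0.4081 0.3046 0.0472] 42;[305 363] [0.406  0.3036 0.0481] 50;[306 363] [0.4048 0.3017 0.0466] 51;[307 363] [0.405  0.2983 0.0411] 68;[308 363] [0.4023 0.298  0.0439] 67;[302 364] [0.4119 0.3071 0.0417] 84;[303 364] [0.4118 0.304  0.0371] 79;[304 364] [0.4087 0.3041 0.0409] 76;[305 364] [0.4078 0.3019 0.0386] 81;[306 364] [0.4063 0.3003 0.0381] 88;
```

{"method": "play_rows", "body": {"series": [{"ax": 0, "ay": 0, "az": 0, "x": 0, "y": 0, "z": 2, "jaw": 0}, {"ax": 0, "ay": 0, "az": 0, "x": 0, "y": 0, "z": 4, "jaw": 0}, {"ax": 0, "ay": 0, "az": 0, "x": 0, "y": 0, "z": 4, "jaw": 0}]}}

```text
clock: 3.75
tcp_pos: [0.4211, 0.2832, 0.0476]
ee_rot: [3.102, 0.499, -0.001]
contact_force: [-0.0, -0.8, -0.3]
opening: -0.0002
```

Run:
```python
from h import *
s=log()
p,d=env.get_image("scene"); u,v=304,345; cv2.imwrite(f"pics/fan3.png",cv2.resize(p[v-50:v+40,u-60:u+60,::-1],None,fx=6,fy=6,interpolation=0))
```

```text
t 3.75 q [0.4366 0.1135 1.959  0.     1.0698 1.6886] tcp [0.4211 0.2832 0.0476] rot [ 3.1016  0.4986 -0.0011] F [-0.0385 -0.7647 -0.2663] op -0.00015919072339361264
```

View pics/fan3.png

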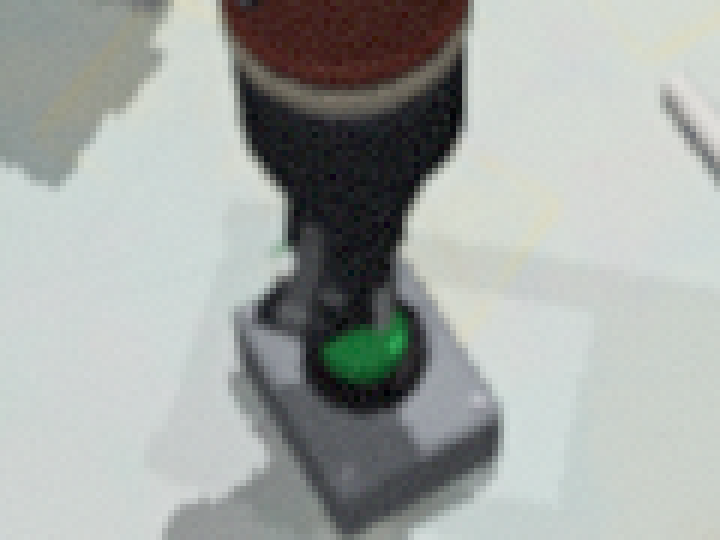

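{"method": "play_rows", "body": {"series": [{"ax": 0, "ay": 0, "az": 0, "x": 0, "y": 0, "z": 2, "jaw": 0}, {"ax": 0, "ay": 0, "az": 0, "x": 0, "y": 0, "z": 4, "jaw": 0}, {"ax": 0, "ay": 0, "az": 0, "x": 0, "y": 0, "z": 4, "jaw": 0}]}}

```text
clock: 4.05
tcp_pos: [0.4211, 0.2832, 0.0436]
ee_rot: [3.102, 0.499, -0.001]
contact_force: [0.1, -0.4, -0.2]
opening: 0.0
```

Run:
```python
from h import *
s=log()
```

```text
t 4.05 q [0.4366 0.1197 1.9609 0.     1.0616 1.6885] tcp [0.4211 0.2832 0.0436] rot [ 3.1016  0.4987 -0.0011] F [ 0.0502 -0.4431 -0.1808] op 4.7774364343668036e-05
```

```bash
cat >> h.py <<'E'
def proj(n,P):
    c=C[n]; q=R.from_rotvec(c["rotation"]).inv().apply(np.atleast_2d(P)-c["eye"])@c["mtx"].T; return q[:,:2]/q[:,2:]
E
python3 - <<'E'
from h import *
s=env.read_state(); T=R.from_rotvec(s["ee_rot"]); t=s["tcp_pos"]
for n in("scene","top"):
    p,d=env.get_image(n); np.savez(n+"2.npz",p=p,d=d)
    u,v=proj(n,t)[0].astype(int); x0,y0=u-50,v-50
    a=cv2.resize(p[y0:y0+80,x0:x0+100,::-1],None,fx=7,fy=7,interpolation=0)
    for off,col in(((0,0,0),(0,0,255)),((0,0,-.019),(0,255,255)),((0,0,-.073),(255,0,255)),((0,.04,-.073),(255,255,0)),((0,-.04,-.073),(255,255,0))):
        w=(proj(n,t+T.apply(off))[0]-[x0,y0]+.5)*7; cv2.circle(a,tuple(int(k) for k in w),4,col,-1)
    cv2.imwrite(f"pics/fan4{n}.png",a)
E
```

```text
(no output)
```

View pics/fan4scene.png

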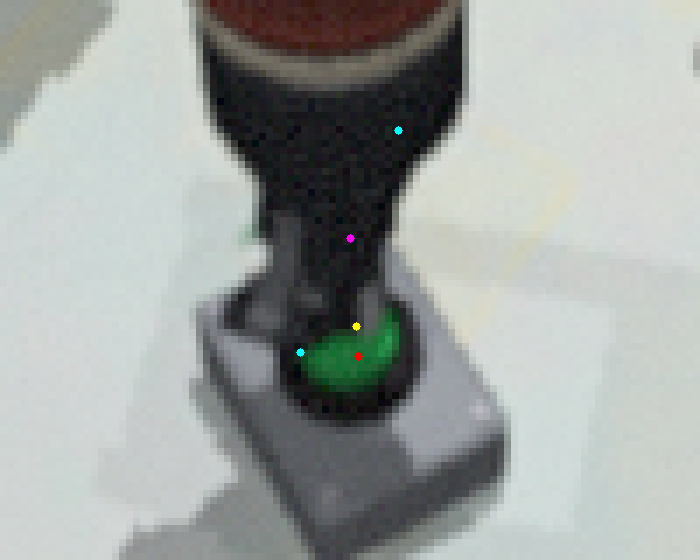

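View pics/fan4top.png

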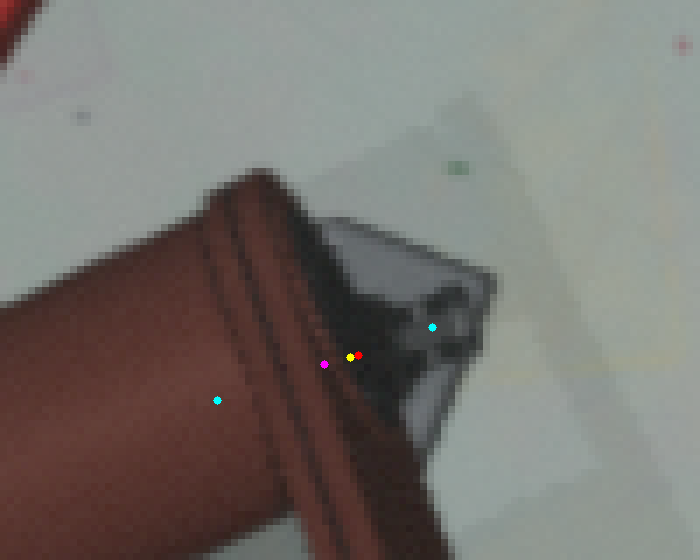

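{"method": "play_rows", "body": {"series": [{"ax": 0, "ay": 0, "az": 0, "x": 0, "y": 0, "z": 2, "jaw": 0}, {"ax": 0, "ay": 0, "az": 0, "x": 0, "y": 0, "z": 3, "jaw": 0}, {"ax": 0, "ay": 0, "az": 0, "x": 0, "y": 0, "z": 3, "jaw": 0}]}}

```text
clock: 4.4
tcp_pos: [0.4212, 0.2833, 0.0408]
ee_rot: [3.102, 0.499, -0.001]
contact_force: [0.3, -0.7, -0.1]
opening: -0.0
```

Run:
```python
from h import *
s=log()
for n in("scene",):
  for k,f in enumerate(("scene1.npz","scene2.npz")):
    z=np.load(f);p,D=z["p"],z["d"]
    g=[(P,c) for P,c in [((u,v),p[v,u].max()) for u in range(295,318) for v in range(325,356)] if c<110]
    P=depth(n,[a for a,_ in g],D); m=(P[:,2]>.066)&(P[:,2]<.15)
    P=P[m]
    for lo in np.arange(.066,.13,.006):
        q=P[(P[:,2]>=lo)&(P[:,2]<lo+.006)]
        if len(q): print(f,round(lo,3),len(q),q.min(0),q.max(0))
```

```text
t 4.4 q [ 0.4366  0.1242  1.9622 -0.      1.0557  1.6885] tcp [0.4212 0.2833 0.0408] rot [ 3.1016  0.4987 -0.0007] F [ 0.322  -0.6914 -0.0946] op -3.692413568105645e-06
scene1.npz 0.084 5 [0.4102 0.2815 0.0846] [0.4138 0.2892 0.0899]
scene1.npz 0.09 10 [0.4098 0.2807 0.0904] [0.414  0.2952 0.0956]
scene1.npz 0.096 9 [0.4098 0.2792 0.0968] [0.4139 0.29   0.102 ]
scene1.npz 0.102 4 [0.4109 0.2847 0.1037] [0.4127 0.2894 0.108 ]
scene1.npz 0.108 2 [0.412  0.2798 0.1081] [0.4122 0.2802 0.1115]
scene1.npz 0.114 3 [0.4097 0.2791 0.1141] [0.4127 0.294  0.1199]
scene1.npz 0.12 4 [0.4074 0.2802 0.1209] [0.4116 0.2974 0.1252]
scene1.npz 0.126 14 [0.4008 0.2763 0.1263] [0.4141 0.3079 0.132 ]
scene2.npz 0.072 2 [0.4119 0.2883 0.0759] [0.414  0.2892 0.0769]
scene2.npz 0.078 8 [0.409  0.276  0.0785] [0.4135 0.2939 0.0828]
scene2.npz 0.084 8 [0.4091 0.277  0.0846] [0.4128 0.296  0.0895]
scene2.npz 0.09 7 [0.4098 0.2824 0.0912] [0.413  0.2953 0.0958]
scene2.npz 0.096 7 [0.4101 0.2789 0.0968] [0.4137 0.2887 0.1017]
scene2.npz 0.102 1 [0.4122 0.2801 0.1077] [0.4122 0.2801 0.1077]
scene2.npz 0.108 4 [0.4075 0.2796 0.1088] [0.4125 0.2936 0.1132]
scene2.npz 0.114 6 [0.4011 0.288  0.1152] [0.4101 0.3093 0.1198]
scene2.npz 0.12 14 [0.4005 0.2927 0.1202] [0.4211 0.3087 0.1259]
scene2.npz 0.126 32 [0.4002 0.2929 0.126 ] [0.4214 0.3132 0.131 ]
```

{"method": "play_rows", "body": {"series": [{"ax": 0, "ay": 0, "az": 0, "x": 0, "y": 0, "z": 2, "jaw": 0}, {"ax": 0, "ay": 0, "az": 0, "x": 0, "y": 0, "z": 4, "jaw": 0}, {"ax": 0, "ay": 0, "az": 0, "x": 0, "y": 0, "z": 4, "jaw": 0}]}}

```text
clock: 4.65
tcp_pos: [0.4211, 0.2832, 0.0366]
ee_rot: [3.102, 0.499, -0.001]
contact_force: [0.4, 0.6, -0.3]
opening: -0.0001
```

Run:
```python
from h import *
s=log()
n="scene"; p,D=env.get_image(n); t=s["tcp_pos"]
u,v=proj(n,t)[0].astype(int); cv2.imwrite("pics/fan5.png",cv2.resize(p[v-50:v+30,u-50:u+50,::-1],None,fx=7,fy=7,interpolation=0)); print(u,v)
g=[(a,b) for a in range(297,318) for b in range(325,356)]
P=depth(n,g,D); m=(P[:,2]>.064)&(P[:,2]<.11)&(abs(P[:,0]-.421)<.04)
for a,b in zip(np.array(g)[m],P[m]): print(a,b[2].round(3),p[a[1],a[0]],end=";")
```

```text
t 4.65 q [ 0.4366  0.1307  1.9642 -0.      1.0474  1.6886] tcp [0.4211 0.2832 0.0366] rot [ 3.1016  0.4986 -0.0011] F [ 0.4155  0.5821 -0.307 ] op -7.51930416401871e-05
305 354
[304 352] 0.08 [17 80 37];[305 346] 0.102 [36 37 38];[305 351] 0.083 [27 42 35];[305 352] 0.077 [24 72 38];[306 346] 0.095 [48 48 48];[306 347] 0.091 [64 64 68];[306 348] 0.087 [62 62 60];[306 349] 0.082 [58 54 59];[306 350] 0.078 [56 59 58];[306 352] 0.066 [61 95 71];[307 347] 0.092 [88 92 96];[307 348] 0.086 [91 92 96];[307 349] 0.08 [88 87 92];[307 350] 0.075 [93 91 96];[307 351] 0.074 [86 88 89];[307 352] 0.066 [ 75 101  80];[308 344] 0.11 [45 48 46];[308 345] 0.102 [68 69 67];[308 346] 0.096 [79 80 84];[308 347] 0.092 [91 89 92];[308 348] 0.087 [94 93 96];[308 349] 0.084 [92 96 94];[308 350] 0.079 [87 93 94];[308 351] 0.075 [85 97 88];[308 352] 0.071 [ 58 105  68];[309 341] 0.102 [68 75 75];[309 342] 0.097 [62 63 71];[309 343] 0.094 [57 62 63];[309 344] 0.092 [58 58 59];[309 345] 0.089 [62 63 67];[309 346] 0.086 [66 66 67];[309 347] 0.082 [63 67 61];[309 348] 0.078 [56 74 61];[309 349] 0.071 [ 53 102  69];[310 339] 0.109 [ 93 100 104];[310 341] 0.095 [122 127 130];[310 342] 0.088 [111 115 120];[310 343] 0.086 [104 109 110];[310 344] 0.086 [74 77 79];[310 345] 0.078 [57 60 65];[310 346] 0.078 [55 55 59];[310 347] 0.074 [49 72 54];
```

View pics/fan5.png

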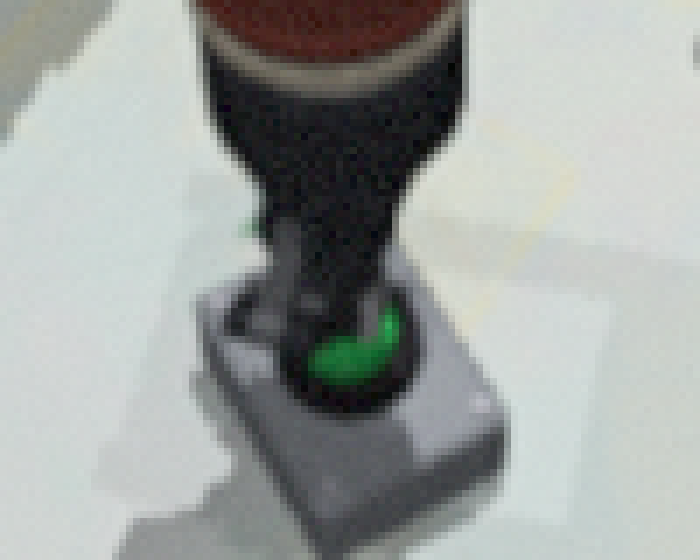

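{"method": "play_rows", "body": {"series": [{"ax": 0, "ay": 0, "az": 0, "x": 0, "y": 0, "z": 2, "jaw": 0}, {"ax": 0, "ay": 0, "az": 0, "x": 0, "y": 0, "z": 4, "jaw": 0}, {"ax": 0, "ay": 0, "az": 0, "x": 0, "y": 0, "z": 4, "jaw": 0}]}}

```text
clock: 4.95
tcp_pos: [0.4214, 0.2834, 0.0328]
ee_rot: [-3.102, -0.499, 0.0]
contact_force: [-0.0, 0.8, 1.3]
opening: 0.0003
```

Run:
```python
from h import *
s=log()
```

```text
t 4.95 q [0.4365 0.137  1.9656 0.     1.0389 1.6885] tcp [0.4214 0.2834 0.0328] rot [-3.1017 -0.4986  0.    ] F [-0.0057  0.8325  1.2663] op 0.00025260797447757536
```

Contact is just beginning (Fz 1.3 N at TCP z = 0.033). The real tips therefore sit about 29 mm behind the reported TCP. I keep pressing.

{"method": "play_rows", "body": {"series": [{"ax": 0, "ay": 0, "az": 0, "x": 0, "y": 0, "z": 2, "jaw": 0}, {"ax": 0, "ay": 0, "az": 0, "x": 0, "y": 0, "z": 4, "jaw": 0}, {"ax": 0, "ay": 0, "az": 0, "x": 0, "y": 0, "z": 4, "jaw": 0}]}}

```text
clock: 5.2
tcp_pos: [0.4216, 0.2834, 0.0291]
ee_rot: [-3.102, -0.499, -0.001]
contact_force: [-0.6, -1.0, 3.5]
opening: -0.0002
```

Run:
```python
from h import *
s=log()
```

```text
t 5.2 q [0.4366 0.1433 1.967  0.     1.031  1.6885] tcp [0.4216 0.2834 0.0291] rot [-3.1017 -0.4986 -0.0005] F [-0.603  -1.0337  3.5044] op -0.00018516989811510643
```

{"method": "play_rows", "body": {"series": [{"ax": 0, "ay": 0, "az": 0, "x": 0, "y": 0, "z": 2, "jaw": 0}, {"ax": 0, "ay": 0, "az": 0, "x": 0, "y": 0, "z": 4, "jaw": 0}, {"ax": 0, "ay": 0, "az": 0, "x": 0, "y": 0, "z": 4, "jaw": 0}]}}

```text
clock: 5.45
tcp_pos: [0.4217, 0.2835, 0.0267]
ee_rot: [3.102, 0.499, -0.0]
contact_force: [-5.1, -1.7, 16.2]
opening: 0.0004
```

Run:
```python
from h import *
s=log()
```

```text
t 5.45 q [ 0.4367  0.1479  1.9672 -0.0001  1.0266  1.6886] tcp [0.4217 0.2835 0.0267] rot [ 3.1016  0.4989 -0.0002] F [-5.1397 -1.7433 16.1518] op 0.0004467209783583712
```

Run:
```python
from h import *
p,D=env.get_image("scene")
for s,c,px in comps(p,(55,120,60),(85,255,255),20):
    if 280<c[0]<330:
        P=depth("scene",px,D); print(s,c,np.median(P,0))
s=log(); rel(s,[.4,.2,.3])
```

```text
[301 349  11  10  48] [306.5417 354.7917] [0.4125 0.2911 0.0551]
t 5.5 q [ 0.4367  0.1478  1.9673 -0.0002  1.0264  1.6886] tcp [0.4217 0.2835 0.0266] rot [3.1016 0.4989 0.0001] F [-6.1538 -4.0787 16.0953] op -0.00045403772388075554
shift mm [ -46.8   72.5 -273.3]
```

{"method": "play_rows", "body": {"series": [{"ax": 0, "ay": 0, "az": 0, "x": 0, "y": 0, "z": -20, "jaw": 0}, {"ax": 0, "ay": 0, "az": 0, "x": 0, "y": 0, "z": -60, "jaw": 0}, {"ax": 0, "ay": 0, "az": 0, "x": 0, "y": 0, "z": -100, "jaw": 0}, {"ax": 0, "ay": 0, "az": 0, "x": 0, "y": 0, "z": -140, "jaw": 0}, {"ax": 0, "ay": 0, "az": 0, "x": -20, "y": 60, "z": -260, "jaw": 0}, {"ax": 0, "ay": 0, "az": 0, "x": -20, "y": 60, "z": -260, "jaw": 0}, {"ax": 0, "ay": 0, "az": 0, "x": -20, "y": 60, "z": -260, "jaw": 0}, {"ax": 0, "ay": 0, "az": 0, "x": -20, "y": 60, "z": -260, "jaw": 0}]}}

```text
clock: 6.17
tcp_pos: [0.4237, 0.219, 0.2917]
ee_rot: [-3.102, -0.497, -0.015]
contact_force: [1.3, 1.4, -0.1]
opening: -0.0
```

Run:
```python
from h import *
from scipy.optimize import least_squares
s=log()
p,D=env.get_image("scene"); cv2.imwrite("pics/up.png",p[...,::-1])
for q,c,px in comps(p,(55,120,60),(85,255,255),20):
    if 280<c[0]<330: print(q,c,np.median(depth("scene",px,D),0))
L=[json.loads(l) for l in open("log.jsonl")]
# model: Rz(q1) Ry(q2) up-arm, Ry(q3), roll about link axis q4, Ry(q5), roll q6
def fk(q,k):
    z1,a1,yo,L2,e,L3,a4,L5=k
    Rz=lambda a:R.from_rotvec([0,0,a]);Ry=lambda a:R.from_rotvec([0,a,0])
    T=Rz(q[0]);p=T.apply([a1,yo,z1]);T=T*Ry(q[1]);p=p+T.apply([0,0,L2]);T=T*Ry(q[2]);p=p+T.apply([e,0,L3]);T=T*Rz(q[3])*Ry(q[4]);p=p+T.apply([a4,0,L5]);return p,T*Rz(q[5])
f=lambda k:np.concatenate([fk(l[0],k)[0]-np.array(l[1]) for l in L])
r=least_squares(f,[.3,0,.07,.4,0,.4,0,.2]);print(r.x,np.abs(r.fun).max(), np.linalg.svd(r.jac)[1])
for l in (L[0],L[-1]): print((fk(l[0],r.x)[1].inv()*R.from_rotvec(l[2])).as_rotvec())
```

```text
t 6.1667 q [ 0.3124 -0.1953  1.7801 -0.0011  1.5472  1.5655] tcp [0.4237 0.219  0.2917] rot [-3.1016 -0.4968 -0.0151] F [ 1.2652  1.3831 -0.1454] op -1.3954498760069809e-05
[297 344  15  15 181] [303.9558 350.5138] [0.4222 0.2872 0.0614]
[ 0.3111 -0.      0.0786  0.4116  0.0524  0.5477 -0.      0.3631] 6.163962118499455e-10 [7.9762 6.9066 4.     0.5486 0.546  0.281  0.0074 0.0059]
[-0.     -0.      1.5708]
[0.     0.     1.5708]
```

View pics/up.png

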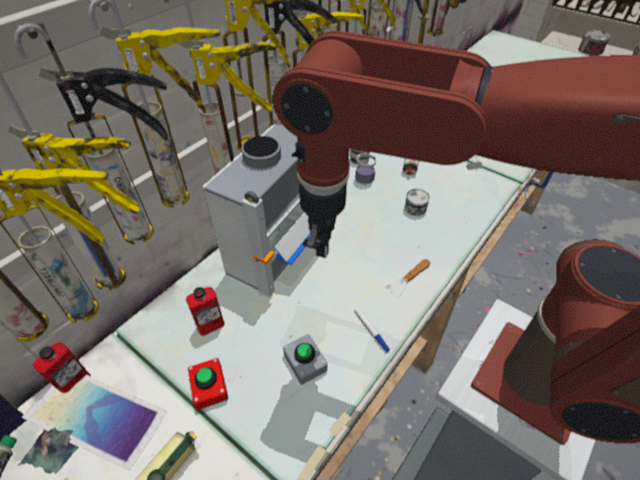

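```bash
cat >> h.py <<'E'
from scipy.optimize import least_squares
K=[.3111,0,.0786,.4116,.0524,.5477,0,.3631]
def fk(q,k=K,full=False):
    z1,a1,yo,L2,e,L3,a4,L5=k
    Rz=lambda a:R.from_rotvec([0,0,a]);Ry=lambda a:R.from_rotvec([0,a,0])
    T=Rz(q[0]);p=T.apply([a1,yo,z1]);T=T*Ry(q[1]);p=p+T.apply([0,0,L2]);el=p;T=T*Ry(q[2]);p=p+T.apply([e,0,L3]);wr=p;T=T*Rz(q[3])*Ry(q[4]);p=p+T.apply([a4,0,L5]);T=T*Rz(q[5]+np.pi/2)
    return (p,T,el,wr) if full else (p,T)
LO=np.array([-2.98,-.91,.09,-1.24,.2,-2.68]);HI=np.array([2.98,2.08,2.57,4.39,2.65,2.68])
def ik(p,T,q0):
    f=lambda q:np.r_[fk(q)[0]-p,.3*(T.inv()*fk(q)[1]).as_rotvec()]
    r=least_squares(f,np.clip(q0,LO+1e-3,HI-1e-3),bounds=(LO,HI)); return r.x,np.abs(r.fun).max()
YAW=np.radians(8.6)
def toolrot(pitch_down,flip=1,yaw=YAW):  # tool z: cabinet x, pitched down; tool y horizontal
    cx=np.array([np.cos(yaw),np.sin(yaw),0]);cy=np.array([-np.sin(yaw),np.cos(yaw),0]);a=np.radians(pitch_down)
    z=cx*np.cos(a)-np.array([0,0,1])*np.sin(a);y=cy*flip;x=np.cross(y,z);return R.from_matrix(np.c_[x,y,z])
E
python3 - <<'E'
from h import *
lip=np.array([.5957,.045,.094]); cx=np.array([np.cos(YAW),np.sin(YAW),0])
for pd in(0,10,20,30,40):
  for h in(-.02,.06):
    for fl in(1,-1):
      for q4 in(0,np.pi):
        best=None
        T=toolrot(pd,fl)
        tip=lip+.022*cx+[0,0,h-.012-.02*np.tan(np.radians(pd))]; p=tip+.029*T.apply([0,0,1])
        for q0 in([.1,-.5,2.,q4,.8,0],[.1,0,1.8,q4,.4,1.5],[.1,.3,2.3,q4,.5,-1.5]):
            q,e=ik(p,T,q0)
            if best is None or e<best[1]: best=(q,e)
        q,e=best
        if e<1e-4: print(pd,h,fl,q.round(2),"el",fk(q,full=True)[2].round(2),"wr",fk(q,full=True)[3].round(2))
E
```

```text
0 -0.02 1 [-0.28  0.75  2.3   2.71  1.49  1.61] el [ 0.29 -0.    0.61] wr [ 0.29 -0.    0.06]
0 -0.02 -1 [-0.28  0.75  2.3   2.71  1.49 -1.53] el [ 0.29 -0.    0.61] wr [ 0.29 -0.    0.06]
0 -0.02 -1 [-0.28  0.75  2.3   2.71  1.49 -1.53] el [ 0.29 -0.    0.61] wr [ 0.29 -0.    0.06]
0 0.06 1 [-0.28  0.44  2.42  2.69  1.32  1.69] el [0.19 0.03 0.68] wr [ 0.29 -0.    0.14]
0 0.06 -1 [-0.28  0.44  2.42  2.69  1.32 -1.45] el [0.19 0.03 0.68] wr [ 0.29 -0.    0.14]
0 0.06 -1 [-0.28  0.44  2.42  2.69  1.32 -1.45] el [0.19 0.03 0.68] wr [ 0.29 -0.    0.14]
10 -0.02 1 [-0.28  0.55  2.38  2.69  1.2   1.67] el [0.23 0.02 0.66] wr [ 0.29 -0.    0.12]
10 -0.02 -1 [-0.28  0.55  2.38  2.69  1.2  -1.47] el [0.23 0.02 0.66] wr [ 0.29 -0.    0.12]
10 -0.02 -1 [-0.28  0.55  2.38  2.69  1.2  -1.47] el [0.23 0.02 0.66] wr [ 0.29 -0.    0.12]
10 0.06 1 [-0.28  0.22  2.47  2.63  0.99  1.79] el [0.11 0.05 0.71] wr [ 0.29 -0.    0.2 ]
10 0.06 -1 [-0.28  0.22  2.47  2.63  0.99 -1.36] el [0.11 0.05 0.71] wr [ 0.29 -0.    0.2 ]
10 0.06 -1 [-0.28  0.22  2.47  2.63  0.99 -1.36] el [0.11 0.05 0.71] wr [ 0.29 -0. 
[... 840 characters left out ...]
2  2.17  0.39  2.31] el [-0.01  0.08  0.72] wr [0.33 0.01 0.3 ]
30 0.06 -1 [-0.22 -0.07  2.42  2.17  0.39 -0.83] el [-0.01  0.08  0.72] wr [0.33 0.01 0.3 ]
30 0.06 -1 [-0.22 -0.07  2.42  2.17  0.39 -0.83] el [-0.01  0.08  0.72] wr [0.33 0.01 0.3 ]
40 -0.02 1 [-0.19  0.13  2.33  2.13  0.31  2.34] el [0.07 0.07 0.72] wr [0.36 0.01 0.26]
40 -0.02 -1 [-0.19  0.13  2.33  2.13  0.31 -0.8 ] el [0.07 0.07 0.72] wr [0.36 0.01 0.26]
40 -0.02 -1 [-0.19  0.13  2.33  2.13  0.31 -0.8 ] el [0.07 0.07 0.72] wr [0.36 0.01 0.26]
40 0.06 -1 [-0.19 -0.1   2.34  1.35  0.26  0.  ] el [-0.03  0.08  0.72] wr [0.36 0.01 0.34]
40 0.06 -1 [-0.19 -0.1   2.34  1.35  0.26  0.  ] el [-0.03  0.08  0.72] wr [0.36 0.01 0.34]
```

Run:
```python
from h import *
lip=np.array([.5957,.045,.094]); cx=np.array([np.cos(YAW),np.sin(YAW),0])
for pd in(10,15,20):
  for dy in(-25,0,25):
    T=toolrot(pd,1,YAW+np.radians(dy)); zz=T.apply([0,0,1])
    for a,h in((.018,-.02),(.018,.06),(-.03,-.03),(-.06,-.02)):
        tip=lip+a*cx+[0,0,h-.012-max(a,0)*np.tan(np.radians(pd))]; p=tip+.029*zz
        best=min((ik(p,T,q0) for q0 in([.1,-.5,2.,2.6,.8,1.5],[-.2,.3,2.4,2,1,1.7],[-.2,.3,2.4,3,1,1.7],[-.2,.3,2.4,-1,1,1.7])),key=lambda r:r[1])
        q,e=best
        print(pd,dy,(a,h),"err%.4f"%e,q.round(2),"wr",fk(q,full=True)[3].round(2))
```

```text
10 -25 (0.018, -0.02) err0.0000 [0.2  0.57 2.3  3.67 1.15 1.43] wr [0.3  0.14 0.12]
10 -25 (0.018, 0.06) err0.0000 [0.2  0.28 2.38 3.73 0.98 1.31] wr [0.3  0.14 0.2 ]
10 -25 (-0.03, -0.03) err0.0000 [0.21 0.57 2.38 3.66 1.23 1.48] wr [0.25 0.13 0.11]
10 -25 (-0.06, -0.02) err0.0000 [0.22 0.52 2.46 3.66 1.25 1.49] wr [0.22 0.13 0.12]
10 0 (0.018, -0.02) err0.0000 [-0.28  0.54  2.39  2.68  1.2   1.67] wr [ 0.29 -0.    0.12]
10 0 (0.018, 0.06) err0.0000 [-0.28  0.21  2.48  2.63  1.    1.79] wr [ 0.29 -0.    0.2 ]
10 0 (-0.03, -0.03) err0.0000 [-0.37  0.56  2.47  2.61  1.3   1.63] wr [ 0.24 -0.01  0.11]
10 0 (-0.06, -0.02) err0.0000 [-0.44  0.51  2.54  2.54  1.32  1.62] wr [ 0.21 -0.01  0.12]
10 25 (0.018, -0.02) err0.0000 [-0.59  0.59  2.22  1.89  1.28  1.89] wr [ 0.34 -0.13  0.12]
10 25 (0.018, 0.06) err0.0000 [-0.59  0.33  2.3   1.83  1.23  2.07] wr [ 0.34 -0.13  0.2 ]
10 25 (-0.03, -0.03) err0.0000 [-0.7   0.59  2.3   1.81  1.33  1.82] wr [ 0.29 -0.14  0.11]
10 25 (-0.06, -0.02) err0.0000 [-0.77  0.54  2.36  1.74  1.35  1.81] wr [ 0.26 -0.15  0.12]
15 -25 (0.018, -0.02) err0.0000 [0.
[... 1388 characters left out ...]
0.0000 [-0.26  0.35  2.42  2.64  0.88  1.76] wr [0.3  0.   0.17]
20 0 (0.018, 0.06) err0.0000 [-0.26  0.03  2.48  2.49  0.67  1.96] wr [0.3  0.   0.25]
20 0 (-0.03, -0.03) err0.0000 [-0.34  0.31  2.52  2.57  0.95  1.75] wr [ 0.26 -0.01  0.17]
20 0 (-0.06, -0.02) err0.0091 [-0.4   0.28  2.57  2.5   0.99  1.76] wr [ 0.23 -0.01  0.17]
20 25 (0.018, -0.02) err0.0000 [-0.56  0.43  2.26  1.8   1.07  2.04] wr [ 0.35 -0.13  0.17]
20 25 (0.018, 0.06) err0.0000 [-0.56  0.18  2.31  1.69  1.04  2.27] wr [ 0.35 -0.13  0.25]
20 25 (-0.03, -0.03) err0.0000 [-0.65  0.39  2.35  1.74  1.12  1.99] wr [ 0.3  -0.13  0.17]
20 25 (-0.06, -0.02) err0.0000 [-0.72  0.33  2.41  1.67  1.15  2.  ] wr [ 0.27 -0.14  0.18]
```

```bash
cat >> h.py <<'E'
LIP=np.array([.5957,.045,.094]); CX=np.array([np.cos(YAW),np.sin(YAW),0]); PD=15; DY=20
TT=toolrot(PD,1,YAW+np.radians(DY))
def target(a,h):
    tip=LIP+a*CX+[0,0,h-.012-max(a,0)*np.tan(np.radians(PD))]; return tip+.029*TT.apply([0,0,1])
def rows(s,qs):
    p0,T0=fk(s["q"])
    for q in qs:
        p,T=fk(q); d=T0.inv().apply(p-p0)*1e3; a=np.degrees((T0.inv()*T).as_rotvec())
        print('{"ax": %d, "ay": %d, "az": %d, "x": %d, "y": %d, "z": %d, "jaw": 0},'%(*a.round(),*d.round()))
E
python3 - <<'E'
from h import *
s=env.read_state(); q0=s["q"]
q1,e=ik(target(-.06,-.02),TT,[-.7,.43,2.38,1.75,1.25,1.9]); print(q1,e)
N=26
qs=[q0+(q1-q0)*i/N for i in range(1,N+1)]
for i in range(0,N,3):
    p,T,el,wr=fk(qs[i],full=True); print(i,"tip",(p-.029*T.apply([0,0,1])).round(3),"wr",wr.round(3))
pr,_=fk(q0);
print(max(np.linalg.norm(fk(b)[0]-fk(a)[0]) for a,b in zip(qs,qs[1:])),max(np.degrees((fk(a)[1].inv()*fk(b)[1]).magnitude()) for a,b in zip(qs,qs[1:])))
rows(s,qs[1:14:2])
E
```

```text
[-0.723   0.4093  2.4462  1.8329  1.2224  1.8569] 1.619537837171947e-15
0 tip [0.42  0.223 0.296] wr [0.434 0.203 0.629]
3 tip [0.409 0.236 0.237] wr [0.465 0.151 0.555]
6 tip [0.406 0.25  0.195] wr [0.479 0.095 0.482]
9 tip [0.416 0.258 0.168] wr [0.475 0.038 0.412]
12 tip [0.438 0.255 0.151] wr [ 0.455 -0.014  0.347]
15 tip [0.47  0.235 0.137] wr [ 0.421 -0.059  0.288]
18 tip [0.503 0.195 0.123] wr [ 0.377 -0.092  0.236]
21 tip [0.53  0.136 0.102] wr [ 0.325 -0.113  0.193]
24 tip [0.539 0.062 0.074] wr [ 0.271 -0.119  0.158]
0.030885709234371388 7.448185462177868
{"ax": 8, "ay": -4, "az": 7, "x": -7, "y": -14, "z": 45, "jaw": 0},
{"ax": 16, "ay": -7, "az": 14, "x": -12, "y": -29, "z": 82, "jaw": 0},
{"ax": 25, "ay": -10, "az": 22, "x": -12, "y": -43, "z": 110, "jaw": 0},
{"ax": 33, "ay": -13, "az": 31, "x": -7, "y": -54, "z": 130, "jaw": 0},
{"ax": 42, "ay": -14, "az": 41, "x": 4, "y": -59, "z": 145, "jaw": 0},
{"ax": 50, "ay": -16, "az": 51, "x": 20, "y": -57, "z": 154, "jaw": 0},
{"ax": 58, "ay": -16, "az": 62, "x": 39, "y": -46, "z": 161, "jaw": 0},
```

{"method": "play_rows", "body": {"series": [{"ax": 8, "ay": -4, "az": 7, "x": -7, "y": -14, "z": 45, "jaw": 0}, {"ax": 8, "ay": -4, "az": 7, "x": -7, "y": -14, "z": 45, "jaw": 0}, {"ax": 16, "ay": -7, "az": 14, "x": -12, "y": -29, "z": 82, "jaw": 0}, {"ax": 16, "ay": -7, "az": 14, "x": -12, "y": -29, "z": 82, "jaw": 0}, {"ax": 25, "ay": -10, "az": 22, "x": -12, "y": -43, "z": 110, "jaw": 0}, {"ax": 25, "ay": -10, "az": 22, "x": -12, "y": -43, "z": 110, "jaw": 0}, {"ax": 33, "ay": -13, "az": 31, "x": -7, "y": -54, "z": 130, "jaw": 0}, {"ax": 33, "ay": -13, "az": 31, "x": -7, "y": -54, "z": 130, "jaw": 0}, {"ax": 42, "ay": -14, "az": 41, "x": 4, "y": -59, "z": 145, "jaw": 0}, {"ax": 42, "ay": -14, "az": 41, "x": 4, "y": -59, "z": 145, "jaw": 0}, {"ax": 50, "ay": -16, "az": 51, "x": 20, "y": -57, "z": 154, "jaw": 0}, {"ax": 50, "ay": -16, "az": 51, "x": 20, "y": -57, "z": 154, "jaw": 0}, {"ax": 58, "ay": -16, "az": 62, "x": 39, "y": -46, "z": 161, "jaw": 0}, {"ax": 58, "ay": -16, "az": 62, "x": 39, "y": -46, "z": 161, "jaw": 0}, {"ax": 58, "ay": -16, "az": 62, "x": 39, "y": -46, "z": 161, "jaw": 0}]}}

```text
clock: 7.47
tcp_pos: [0.4401, 0.2761, 0.12]
ee_rot: [-1.981, 0.931, 0.504]
contact_force: [-0.5, -0.9, -0.6]
opening: -0.0002
```

Run:
```python
from h import *
s=log();q0=s["q"]
q1,e=ik(target(-.06,-.02),TT,[-.7,.43,2.38,1.75,1.25,1.9]); print(q1,e)
N=14
qs=[q0+(q1-q0)*i/N for i in range(1,N+1)]
for i in range(0,N,3):
    p,T,el,wr=fk(qs[i],full=True); print(i,"tip",(p-.029*T.apply([0,0,1])).round(3),"wr",wr.round(3))
rows(s,qs[1::2])
```

```text
t 7.4667 q [-0.2449  0.1387  2.1546  0.985   1.361   1.716 ] tcp [0.4401 0.2761 0.12  ] rot [-1.9809  0.9311  0.5036] F [-0.4791 -0.862  -0.6011] op -0.00015678195450985783
[-0.723   0.4093  2.4462  1.8329  1.2224  1.8569] 1.619537837171947e-15
0 tip [0.45  0.246 0.133] wr [ 0.43  -0.041  0.301]
3 tip [0.48  0.221 0.124] wr [ 0.396 -0.074  0.257]
6 tip [0.509 0.179 0.112] wr [ 0.357 -0.099  0.217]
9 tip [0.53  0.124 0.095] wr [ 0.313 -0.114  0.184]
12 tip [0.538 0.059 0.071] wr [ 0.268 -0.119  0.156]
{"ax": 8, "ay": 0, "az": 9, "x": 22, "y": -12, "z": -7, "jaw": 0},
{"ax": 17, "ay": 0, "az": 17, "x": 48, "y": -22, "z": -21, "jaw": 0},
{"ax": 25, "ay": 1, "az": 26, "x": 78, "y": -28, "z": -40, "jaw": 0},
{"ax": 34, "ay": 1, "az": 35, "x": 111, "y": -28, "z": -64, "jaw": 0},
{"ax": 43, "ay": 2, "az": 43, "x": 146, "y": -21, "z": -92, "jaw": 0},
{"ax": 52, "ay": 3, "az": 52, "x": 181, "y": -5, "z": -123, "jaw": 0},
{"ax": 61, "ay": 4, "az": 61, "x": 214, "y": 21, "z": -154, "jaw": 0},
```

{"method": "play_rows", "body": {"series": [{"ax": 8, "ay": 0, "az": 9, "x": 22, "y": -12, "z": -7, "jaw": 0}, {"ax": 8, "ay": 0, "az": 9, "x": 22, "y": -12, "z": -7, "jaw": 0}, {"ax": 17, "ay": 0, "az": 17, "x": 48, "y": -22, "z": -21, "jaw": 0}, {"ax": 17, "ay": 0, "az": 17, "x": 48, "y": -22, "z": -21, "jaw": 0}, {"ax": 25, "ay": 1, "az": 26, "x": 78, "y": -28, "z": -40, "jaw": 0}, {"ax": 25, "ay": 1, "az": 26, "x": 78, "y": -28, "z": -40, "jaw": 0}, {"ax": 34, "ay": 1, "az": 35, "x": 111, "y": -28, "z": -64, "jaw": 0}, {"ax": 34, "ay": 1, "az": 35, "x": 111, "y": -28, "z": -64, "jaw": 0}, {"ax": 43, "ay": 2, "az": 43, "x": 146, "y": -21, "z": -92, "jaw": 0}, {"ax": 43, "ay": 2, "az": 43, "x": 146, "y": -21, "z": -92, "jaw": 0}, {"ax": 52, "ay": 3, "az": 52, "x": 181, "y": -5, "z": -123, "jaw": 0}, {"ax": 52, "ay": 3, "az": 52, "x": 181, "y": -5, "z": -123, "jaw": 0}, {"ax": 61, "ay": 4, "az": 61, "x": 214, "y": 21, "z": -154, "jaw": 0}, {"ax": 61, "ay": 4, "az": 61, "x": 214, "y": 21, "z": -154, "jaw": 0}, {"ax": 61, "ay": 4, "az": 61, "x": 214, "y": 21, "z": -154, "jaw": 0}]}}

```text
clock: 8.72
tcp_pos: [0.5645, 0.0513, 0.0586]
ee_rot: [-0.461, 1.78, 0.352]
contact_force: [-0.0, 1.2, 0.2]
opening: 0.0001
```

Run:
```python
from h import *
s=log(); T=R.from_rotvec(s["ee_rot"])
print("tip",s["tcp_pos"]-.029*T.apply([0,0,1]),"fk err",fk(s["q"])[0]-s["tcp_pos"])
for n in("scene","top"):
    p,d=env.get_image(n); np.savez(n+"3.npz",p=p,d=d); cv2.imwrite(f"pics/pre_{n}.png",p[...,::-1])
rel(s,[target(-.06,-.02),target(.016,-.02),target(.016,0)],TT)
```

```text
t 8.7167 q [-0.7136  0.406   2.4411  1.8375  1.2262  1.8611] tcp [0.5645 0.0513 0.0586] rot [-0.4608  1.7805  0.3521] F [-0.0199  1.2405  0.1972] op 7.900982452993061e-05
tip [0.5399 0.0378 0.0659] fk err [-0. -0. -0.]
shift mm [ 5.   0.1 -2.8]
shift mm [ -8.7 -26.3  67.3]
shift mm [-28.  -26.3  62.3]
turn deg [0.23 0.45 0.24]
```

View pics/pre_scene.png

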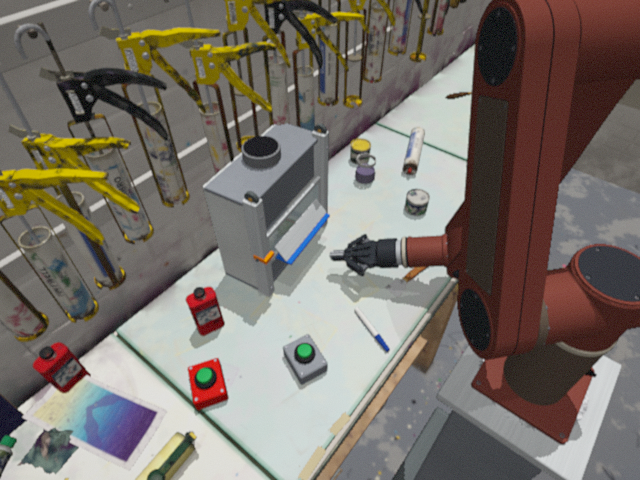

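View pics/pre_top.png

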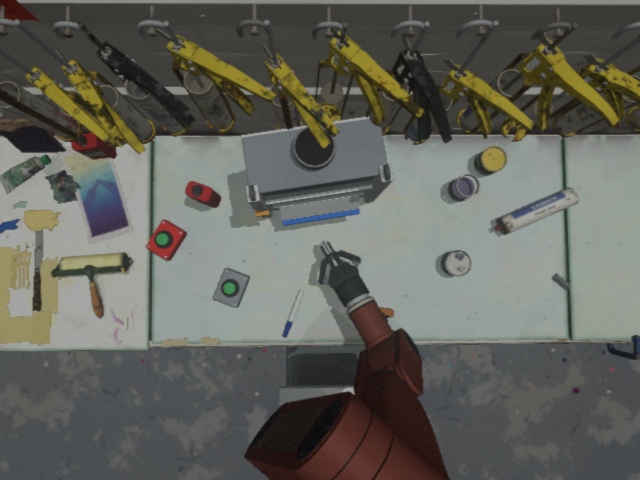

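Run:
```python
from h import *
print(plane("top",[(324,243),(327,240)],.066), proj("top",[[.5399,.0378,.0659]]),proj("scene",[[.5399,.0378,.0659]]))
```

```text
[[0.5351 0.0342 0.066 ]
 [0.5429 0.0262 0.066 ]] [[322.5868 241.1814]] [[330.3268 255.5596]]
```

{"method": "play_rows", "body": {"series": [{"ax": 0, "ay": 0, "az": 0, "x": 2, "y": -8, "z": 20, "jaw": 0}, {"ax": 0, "ay": 0, "az": 0, "x": -4, "y": -18, "z": 45, "jaw": 0}, {"ax": 0, "ay": 0, "az": 0, "x": -9, "y": -26, "z": 67, "jaw": 0}, {"ax": 0, "ay": 0, "az": 0, "x": -9, "y": -26, "z": 67, "jaw": 0}, {"ax": 0, "ay": 0, "az": 0, "x": -9, "y": -26, "z": 67, "jaw": 0}]}}

```text
clock: 9.23
tcp_pos: [0.6387, 0.0618, 0.054]
ee_rot: [-0.473, 1.772, 0.35]
contact_force: [0.0, 0.4, -0.2]
opening: 0.0002
```

Run:
```python
from h import *
s=log(); T=R.from_rotvec(s["ee_rot"])
print("tip",s["tcp_pos"]-.029*T.apply([0,0,1]))
for n,(u,v) in(("scene",(300,240)),("top",(320,220))):
    p,d=env.get_image(n); cv2.imwrite(f"pics/in_{n}.png",cv2.resize(p[v-40:v+40,u-55:u+55,::-1],None,fx=7,fy=7,interpolation=2))
print(T.inv().apply([0,0,1]))
```

```text
t 9.2333 q [-0.5464  0.491   2.2866  1.973   1.1584  1.903 ] tcp [0.6387 0.0618 0.054 ] rot [-0.4727  1.7723  0.35  ] F [ 0.0468  0.4345 -0.244 ] op 0.0001640552871953416
tip [0.6142 0.0481 0.0611]
[-0.969  -0.0122 -0.2469]
```

View pics/in_scene.png

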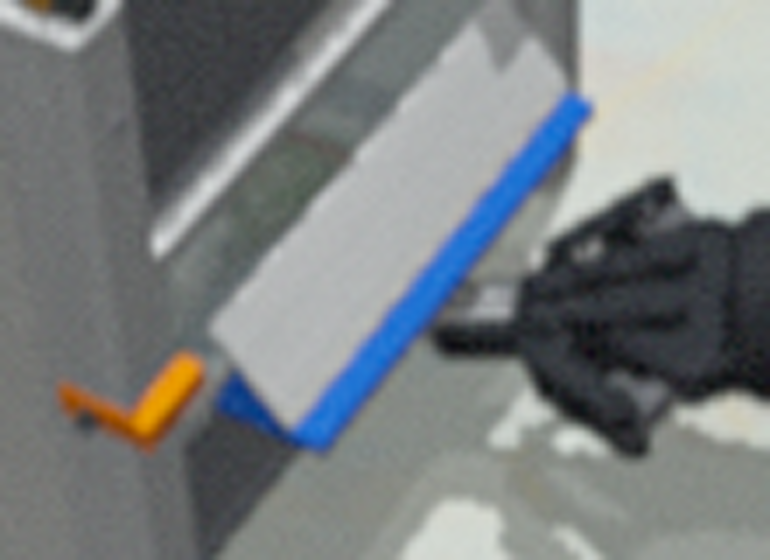

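View pics/in_top.png

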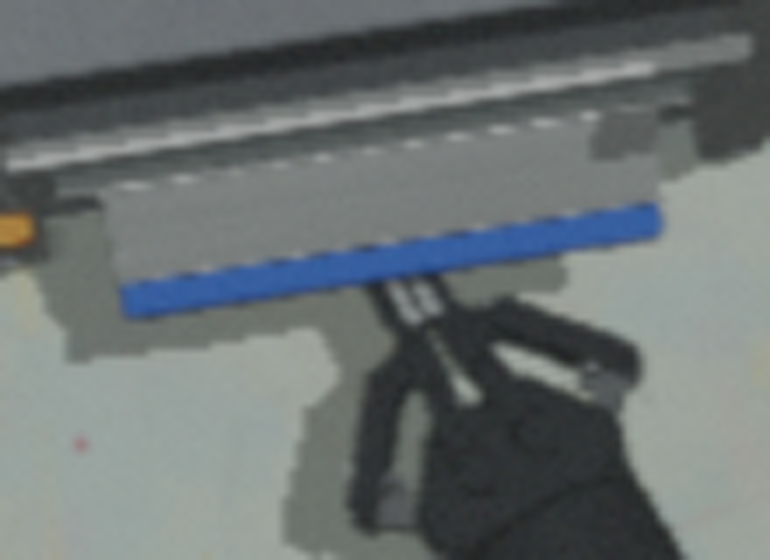

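{"method": "play_rows", "body": {"series": [{"ax": 0, "ay": 0, "az": 0, "x": -5, "y": 0, "z": -1.2, "jaw": 0}, {"ax": 0, "ay": 0, "az": 0, "x": -10, "y": 0, "z": -2.5, "jaw": 0}, {"ax": 0, "ay": 0, "az": 0, "x": -15, "y": 0, "z": -3.8, "jaw": 0}, {"ax": 0, "ay": 0, "az": 0, "x": -20, "y": 0, "z": -5, "jaw": 0}, {"ax": 0, "ay": 0, "az": 0, "x": -24, "y": 0, "z": -6, "jaw": 0}, {"ax": 0, "ay": 0, "az": 0, "x": -29, "y": 0, "z": -7.4, "jaw": 0}]}}

```text
clock: 9.83
tcp_pos: [0.637, 0.06, 0.0825]
ee_rot: [-0.464, 1.778, 0.349]
contact_force: [0.6, -0.3, -4.3]
opening: -0.0001
```

```bash
cat >> h.py <<'E'
def lipcheck(tag):
    for n,(u,v) in(("scene",(295,230)),("top",(310,210))):
        p,d=env.get_image(n); cv2.imwrite(f"pics/{tag}_{n}.png",cv2.resize(p[v-50:v+50,u-60:u+60,::-1],None,fx=6,fy=6,interpolation=2)); np.savez(f"{tag}_{n}.npz",p=p,d=d)
        k=[c for c in comps(p,(100,150,80),(120,255,255),60) if 250<c[1][0]<400 and 100<c[1][1]<300]
        P=np.vstack([depth(n,c[2],d) for c in k]); m=comps(p,(5,110,90),(24,255,255),15)
        print(n,"blue z med",np.median(P[:,2]),"5-95",np.percentile(P[:,2],[5,95]),"n",len(P))
        for c in m:
            if 240<c[1][0]<285 and 190<c[1][1]<275:
                Q=depth(n,c[2],d); print("  orange z",np.percentile(Q[:,2],[10,50,90]),len(Q))
E
python3 - <<'E'
from h import *
s=log(); lipcheck("l1")
E
```

```text
t 9.8333 q [-0.55    0.3865  2.3217  1.9447  1.1283  1.9786] tcp [0.637  0.06   0.0825] rot [-0.4641  1.7778  0.3487] F [ 0.5857 -0.3348 -4.3454] op -0.00013410983401885963
scene blue z med 0.11327480999512718 5-95 [0.1104 0.116 ] n 320
  orange z [0.1499 0.156  0.1584] 119
top blue z med 0.11455437324901552 5-95 [0.1107 0.1183] n 298
  orange z [0.1533 0.156  0.1607] 62
```

View pics/l1_scene.png

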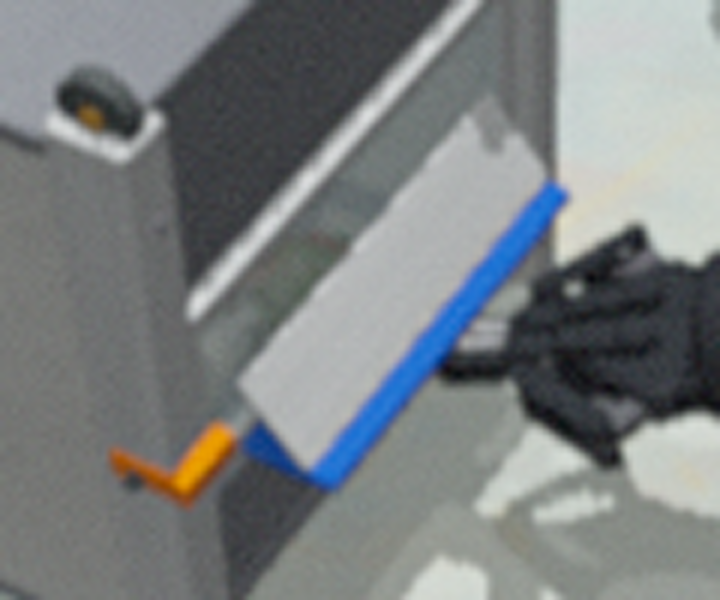

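{"method": "play_rows", "body": {"series": [{"ax": 0, "ay": 0, "az": 0, "x": -6, "y": 0, "z": -1.5, "jaw": 0}, {"ax": 0, "ay": 0, "az": 0, "x": -12, "y": 0, "z": -3, "jaw": 0}, {"ax": 0, "ay": 0, "az": 0, "x": -18, "y": 0, "z": -4.5, "jaw": 0}, {"ax": 0, "ay": 0, "az": 0, "x": -24, "y": 0, "z": -6, "jaw": 0}, {"ax": 0, "ay": 0, "az": 0, "x": -30, "y": 0, "z": -7.5, "jaw": 0}, {"ax": 0, "ay": 0, "az": 0, "x": -35, "y": 0, "z": -8.8, "jaw": 0}, {"ax": 0, "ay": 0, "az": 0, "x": -39, "y": 0, "z": -9.8, "jaw": 0}, {"ax": 0, "ay": 0, "az": 0, "x": -42, "y": 0, "z": -10.5, "jaw": 0}, {"ax": 0, "ay": 0, "az": 0, "x": -42, "y": 0, "z": -10.5, "jaw": 0}]}}

```text
clock: 10.68
tcp_pos: [0.6376, 0.0607, 0.1271]
ee_rot: [-0.465, 1.775, 0.349]
contact_force: [-1.0, -1.9, -1.6]
opening: -0.0
```

Run:
```python
from h import *
s=log(); lipcheck("l2")
```

```text
t 10.6833 q [-0.5482  0.2368  2.3551  1.8925  1.0907  2.0985] tcp [0.6376 0.0607 0.1271] rot [-0.4654  1.7746  0.3488] F [-1.0104 -1.949  -1.5625] op -1.2248489630970222e-05
scene blue z med 0.15777446886794122 5-95 [0.1545 0.1606] n 356
  orange z [0.149  0.1559 0.1586] 120
top blue z med 0.15800372303478438 5-95 [0.1545 0.1617] n 329
  orange z [0.1518 0.1567 0.1601] 62
```

View pics/l2_scene.png

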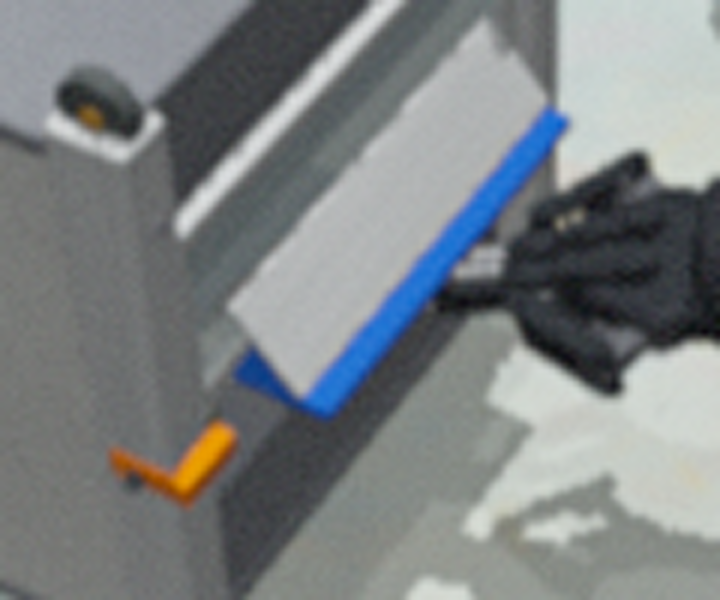

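View pics/l2_top.png

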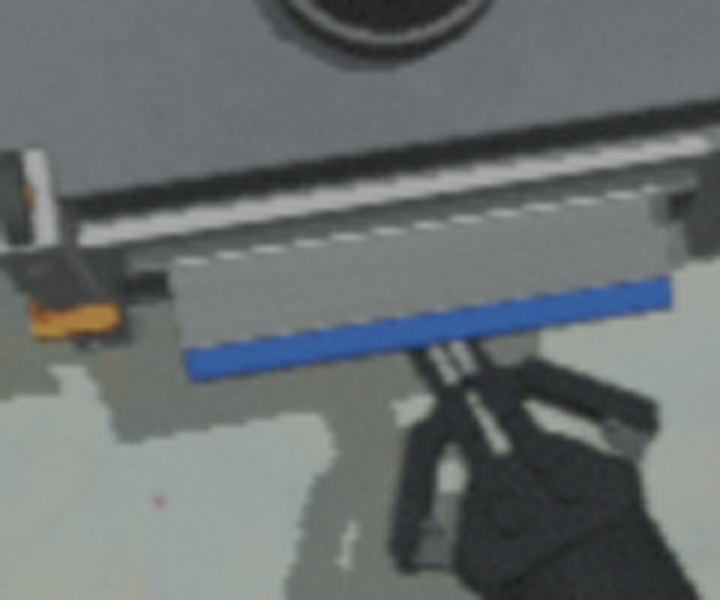

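Run:
```python
from h import *
for tag in("l2",):
  d=np.load("l2_scene.npz");p=d["p"];D=d["d"]
  k=[c for c in comps(p,(100,150,80),(120,255,255),60) if 250<c[1][0]<400 and 100<c[1][1]<300]; px=np.vstack([c[2] for c in k])
  # lower right boundary: for cols, max row ; plane of lip front: x*cx.. through top-view line
  t=np.load("l2_top.npz");kt=[c for c in comps(t["p"],(100,150,80),(120,255,255),60) if 250<c[1][0]<400 and 100<c[1][1]<300]; tx=np.vstack([c[2] for c in kt])
  for zt in(.150,.158):
    cols=np.unique(tx[:,0])[6:-6]; E=plane("top",[[u,tx[tx[:,0]==u][:,1].max()+.5] for u in cols],zt)
    c=np.median(E@CX); yaw=np.polyfit(E[:,1],E[:,0],1)[0]
    cs=np.unique(px[:,0]);b=np.array([[u,px[px[:,0]==u][:,1].max()+.5] for u in cs if u>292])
    e,dd=ray("scene",b); tt=(c-e@CX)/(dd@CX); Z=(e+dd*tt[:,None]); m=(Z[:,1]<.13)&(Z[:,1]>-.04)
    up=np.array([[u,px[px[:,0]==u][:,1].min()-.5] for u in cs if u>292]); 
    print("front plane c",c,"yaw",np.degrees(np.arctan(yaw)),"lower edge z",np.median(Z[m,2]),Z[m,2].round(4)[::4])
# marker: front plane 27mm behind lip front
q=[c for c in comps(p,(5,110,90),(24,255,255),15) if 240<c[1][0]<285 and 240<c[1][1]<275][0][2]
e,dd=ray("scene",q); tt=(c+.027-e@CX)/(dd@CX); Z=e+dd*tt[:,None]
for u in range(264,275):
    zz=Z[q[:,0]==u]; print(u,zz[:,2].min().round(4),zz[:,2].max().round(4),zz[:,1].mean().round(3))
```

```text
front plane c 0.595444041527291 yaw -8.620558927830176 lower edge z 0.15715423221264113 [0.1569 0.1572 0.1575 0.1579 0.1548 0.1586 0.1555 0.1593 0.1561]
front plane c 0.5946277061833516 yaw -8.620558927830018 lower edge z 0.1587715242382397 [0.1577 0.158  0.1584 0.1587 0.1624 0.1594 0.1597 0.1601 0.1569]
264 0.1627 0.1776 0.213
265 0.1591 0.1801 0.209
266 0.1554 0.1796 0.206
267 0.1549 0.1791 0.202
268 0.1543 0.1786 0.198
269 0.1537 0.181 0.194
270 0.1531 0.1805 0.19
271 0.1525 0.177 0.186
272 0.155 0.1704 0.182
273 0.1544 0.1668 0.179Traceback (most recent call last):
  File "<stdin>", line 18, in <module>
    return umr_minimum(a, axis, None, out, keepdims, initial, where)
ValueError: zero-size array to reduction operation minimum which has no identity
```

Run:
```python
from h import *
d=np.load("l2_scene.npz");p=d["p"];D=d["d"]
k=[c for c in comps(p,(100,150,80),(120,255,255),60) if 250<c[1][0]<400 and 100<c[1][1]<300]; px=np.vstack([c[2] for c in k])
P=depth("scene",px,D)
print("cols", px[:,0].min(),px[:,0].max())
for j in range(-1,9):
    zz=[];xx=[]
    for u in range(291,306):
        b=px[px[:,0]==u][:,1].max(); w=depth("scene",[(u,b-j)],D)[0]; zz.append(w[2]); xx.append(w@CX)
    print(j,np.median(zz).round(4),np.median(xx).round(4), p[b-j,u])
q=[c for c in comps(p,(5,110,90),(24,255,255),15) if 240<c[1][0]<285 and 240<c[1][1]<275][0][2]
print("marker")
for j in range(-1,10):
    zz=[];xx=[]
    for u in range(266,273):
        b=q[q[:,0]==u][:,1].max(); w=depth("scene",[(u,b-j)],D)[0]; zz.append(w[2]); xx.append(w@CX)
    print(j,np.median(zz).round(4),np.median(xx).round(4),p[b-j,u])
```

```text
cols 274 328
-1 0.0447 0.6525 [ 56  69 115]
0 0.1557 0.5974 [ 38  78 154]
1 0.1574 0.5981 [ 30  98 188]
2 0.1577 0.599 [ 27 109 204]
3 0.1584 0.601 [ 34 117 210]
4 0.1581 0.6023 [ 33 117 212]
5 0.1579 0.6042 [ 29 114 210]
6 0.1584 0.6059 [ 43 117 212]
7 0.1584 0.6072 [ 65 118 202]
8 0.1574 0.6099 [115 132 184]
marker
-1 0.1453 0.6249 [107  75  66]
0 0.1496 0.6237 [119  66  32]
1 0.1531 0.6237 [149  78   9]
2 0.1554 0.6245 [189 111   0]
3 0.1583 0.6243 [219 142   0]
4 0.1577 0.6265 [228 151  23]
5 0.1565 0.6286 [201 135  62]
6 0.1554 0.6316 [137 102  87]
7 0.1578 0.632 [92 93 94]
8 0.1543 0.6348 [85 88 94]
9 0.0519 0.6947 [89 92 96]
```

{"method": "play_rows", "body": {"series": [{"ax": 0, "ay": 0, "az": 0, "x": -3, "y": 0, "z": -0.8, "jaw": 0}, {"ax": 0, "ay": 0, "az": 0, "x": -6, "y": 0, "z": -1.5, "jaw": 0}, {"ax": 0, "ay": 0, "az": 0, "x": -7, "y": 0, "z": -1.8, "jaw": 0}, {"ax": 0, "ay": 0, "az": 0, "x": -7, "y": 0, "z": -1.8, "jaw": 0}]}}

```text
clock: 11.12
tcp_pos: [0.6375, 0.0608, 0.1336]
ee_rot: [-0.465, 1.775, 0.349]
contact_force: [0.1, -0.4, -2.4]
opening: 0.0003
```

Run:
```python
from h import *
s=log(); lipcheck("l3"); T=R.from_rotvec(s["ee_rot"])
print("down30",T.inv().apply([0,0,-30]),"back70",T.inv().apply(-70*CX+[0,0,-30]))
```

```text
t 11.1167 q [-0.548   0.2133  2.3595  1.8828  1.084   2.1198] tcp [0.6375 0.0608 0.1336] rot [-0.4651  1.7755  0.3491] F [ 0.0616 -0.3803 -2.4379] op 0.00027669204689927866
scene blue z med 0.16432765209671768 5-95 [0.1614 0.1672] n 328
  orange z [0.1491 0.156  0.1587] 122
top blue z med 0.16423777900263514 5-95 [0.1608 0.1677] n 332
  orange z [0.1505 0.156  0.1587] 63
down30 [29.0618  0.2512  7.4396] back70 [ 45.1365  24.6326 -56.1777]
```

View pics/l3_scene.png

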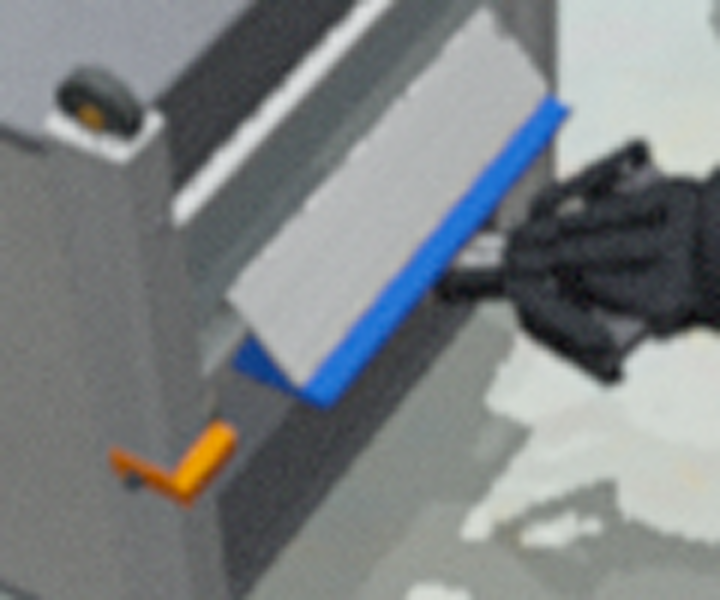

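{"method": "play_rows", "body": {"series": [{"ax": 0, "ay": 0, "az": 0, "x": 10, "y": 0, "z": 2.5, "jaw": 0}, {"ax": 0, "ay": 0, "az": 0, "x": 29, "y": 0, "z": 7.5, "jaw": 0}, {"ax": 0, "ay": 0, "az": 0, "x": 29, "y": 0, "z": 7.5, "jaw": 0}, {"ax": 0, "ay": 0, "az": 0, "x": 37, "y": 12, "z": -25, "jaw": 0}, {"ax": 0, "ay": 0, "az": 0, "x": 45, "y": 24, "z": -56, "jaw": 0}, {"ax": 0, "ay": 0, "az": 0, "x": 45, "y": 24, "z": -56, "jaw": 0}, {"ax": 0, "ay": 0, "az": 0, "x": 45, "y": 24, "z": -56, "jaw": 0}, {"ax": 0, "ay": 0, "az": 0, "x": 45, "y": 24, "z": -56, "jaw": 0}]}}

```text
clock: 11.88
tcp_pos: [0.5695, 0.0488, 0.1045]
ee_rot: [-0.464, 1.775, 0.347]
contact_force: [-0.4, 0.5, -0.5]
opening: -0.0003
```

Run:
```python
from h import *
s=log(); lipcheck("l4")
p=np.load("l4_scene.npz")["p"]; cv2.imwrite("pics/end_scene.png",p[...,::-1])
D=np.load("l4_scene.npz")["d"];g=[c for c in comps(p,(55,120,60),(85,255,255),30) if 280<c[1][0]<330][0];print("fan",np.median(depth("scene",g[2],D),0))
# moved objects: image difference vs start at tin, can, jar
for n,b in(("scene",{"tin":(416,202),"can":(205,310),"jar":(365,172)}),("top",{"tin":(456,263),"can":(202,193),"jar":(464,187)})):
    a=np.load(n+"0.npz")["p"].astype(int);c=np.load("l4_"+n+".npz")["p"].astype(int)
    for k,(u,v) in b.items(): print(n,k,np.abs(a-c)[v-18:v+18,u-18:u+18].mean().round(2))
```

```text
t 11.8833 q [-0.7092  0.2244  2.479   1.7921  1.1935  2.0026] tcp [0.5695 0.0488 0.1045] rot [-0.464   1.7746  0.3473] F [-0.3589  0.5138 -0.5417] op -0.00030073666890825725
scene blue z med 0.16430581347113393 5-95 [0.1612 0.1671] n 329
  orange z [0.1496 0.1558 0.1583] 119
top blue z med 0.16439857335426367 5-95 [0.1609 0.1683] n 326
  orange z [0.1526 0.1566 0.1593] 63
fan [0.4219 0.2866 0.0613]
scene tin 1.81
scene can 3.67
scene jar 1.96
top tin 5.33
top can 4.68
top jar 4.81
```

View pics/end_scene.png

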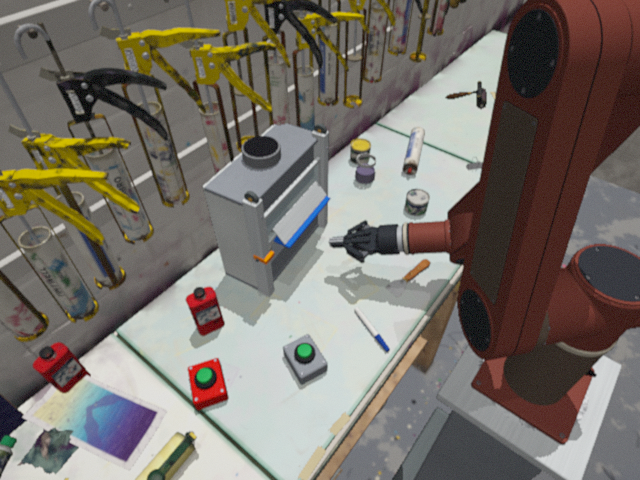

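The lip stayed put and the gripper is clear, with its tip at about (335,241). The tin, can and jar are where they were at the start, so I hand the job in.

Run:
```python
from h import *
a=np.load("top0.npz")["p"].astype(int);c=np.load("l4_top.npz")["p"].astype(int)
print("bg",np.abs(a-c)[280:310,480:520].mean())
print(env.finish_job())
```

```text
bg 6.008055555555556
the job is handed in; nothing more can be done
None
```

I pressed the green fan button fully down and let it go. Then I pushed the sash up from beneath its lip with the closed fingertips until the lip was level with the marker, and backed clear. I handed the job in shortly after 11.9 s on the robot's clock; no verdict is reported.

**Fan button:** While pressed, its top measured 55 mm at about 16 N, so it was fully down. After release it measured 61 mm, which is up again.

**Sash:** The lip's top face measured 164.3 mm in both views. That puts its underside at about 156.3 mm, against 156–158 mm for the marker's upper edge. The sash did not move when I backed away.

**Tin, can and jar:** They look unmoved in both views; in the top view the picture change around them was no more than the background noise. The wrist force at the end was at noise level, and the gripper was clear of everything.

**Disagreements:**
- **Fingertips:** With the fingers shut, their tips lay about 29 mm behind the reported tool point. I found this by touching the button and corrected for it.
- **Edge-ray check:** One check of the heights, casting rays to the edges in the scene view, read about 7 mm higher than the depth readings. It was off by about the same amount on both lip and marker, so I used the depth readings.

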